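# Press a button in the die, then clear the bench

## Robot

A 7-joint arm with a two-finger parallel gripper is mounted at the origin on the work surface. World frame = base frame: x ahead of the robot, y to its left, z up, the work surface at z = 0. Lengths are in mm, angles in rad, forces in N, time in s.
With the tool pointing down it reaches from about 400 to 850 mm from the base axis. Payload 6.9 kg.
Tool frame: the origin (TCP) lies midway between the tips of the shut fingers; the grasp point (between the pads) lies 19 mm behind it (env.grip_point_offset is the distance from the TCP to the grasp point, in mm); z points along the fingers, y is the line along which they close (so a half turn about z gives the same grasp; the last joint's range is limited). The gripper opens to 85 mm and grips with 20 to 120 N. Pads are 22 mm wide; open, the fingers measure 114 mm over their backs; the gripper's body (76 mm by 85 mm) begins 54 mm behind the grasp point. The pads swing forward as they close: fully open they stand 13 mm farther back than shut.
Start: joints at [1.331, 0.507, -0.238, 1.5, 0.126, 1.149, -0.155], TCP at [211.226, -588.214, 231.275] pointing down, gripper open.
Joint ranges: [-3.08, 3.08], [-0.24, 2.05], [-1.43, 1.35], [0, 2.5], [-1.52, 4.66], [0.17, 1.96], [-2.89, 2.89]. Speed limits (rad/s): [2.39, 2.39, 3.14, 3.14, 3.14, 3.14, 3.14].

## Interface

Orientations are given as a 3x3 rotation matrix whose columns are the frame's x, y, z axes.
In Python, from bench import env, optics gives the robot as it stands.
- The arm moves only by the shell command python3 -m handwheel 'ROWS' [FORCE]. ROWS is JSON, one flat list of numbers, 5 for each row, row after row: the shift along the world's x, y, z in mm, then the turn about the world's z in degrees, then the opening, from 0 (shut) to 1 (fully open). A call has 1 to 8 rows; each row shifts and turns the commanded pose from where the row before left it; what a row does not reach is not made up. A row lasts 1/12 s, in which the tool goes at most 41.7 mm and 7.16 degrees, less where a joint would pass 70% of its speed; a pose out of reach is approached as far as the arm can. A call with a gripper value outside its range is refused whole. The fingers move at their own pace and stop on an object; FORCE is the grip in N (left out, the last holds). Time passes only in rows, so rows that do not move let the fingers close. It gives the time, the measured TCP pose, the force, the opening and the grip force at its end, in the units of the state.
- env.observe(): the state, without advancing time (a new reading comes with each control period).
- optics.grab_frame(name): name is "side" or "top"; returns a dict with "color" (384x512x3 uint8, red, green, blue), "depth" (384x512 float32, mm along the optical axis (not along the pixel's ray), 0 where there is no reading), "fx", "fy", "cx", "cy" (pixels), "extrinsics" (4x4, takes a point from camera to world coordinates). Camera axes: x right, y down, z forward; pixel columns grow to the right and rows downward; lengths in mm; the calibration is good to about 2 mm. A picture is of the moment at which its call begins.
- env.sign_off(): hands the job in; it is judged then, once.
The state is a dict: "time_s": time; "q": joint angles; "qvel": joint speeds; "tau": joint torques, N m; "eef_pos": TCP position; "tool_rot": TCP orientation; "contact_force": force on the tool from outside, world axes, zero at the start; "ft_torque": the same for the moment, N m; "width": finger opening in mm; "gripper_force": force on a finger pad.
Only numpy, scipy, OpenCV 4.12 (cv2) and the standard library are available. Lean on these libraries where they do the work, as an engineer would, in place of code of your own. Each camera call takes 0.05 s, during which the arm holds its last target. There are 200 camera calls.

## Task

Swing the lever of the small press right up, set the steel button die upright and centred on the press's anvil, and bring the lever fully down so that its plunger drives the button shell home. Then swing the lever right up again and leave it up, and put the pressed die flat in the wooden tray. Stand every white pusher stick on the bench end-down in the sloped rack, pushed to the bottom of a slot (either end down, at any time, one per slot); keep the die upright and do not knock over the glass jar.

Things in the scene. Friction and masses are not known exactly. Their poses are not given: they have to be found in the camera images.
- press: small grey lever press fixed to the bench; origin on the bench under the anvil axis. Base 100 (x) by 205 (y, -55 to +150) by 20 high; steel anvil 48 diameter, top 60 high; column 50 by 40 at y +105 with fork cheeks up to 132 high. The lever is pivoted in the fork and, when down, runs level along -y over the anvil.
- anvil_top (a point): centre of the anvil's flat round top (48 diameter), 60 above the bench
- lever_pivot (a point): pivot of the lever, 112 above the bench, 95 from the anvil axis towards the press's +y; the pivot axis is the press's x
- lever (a joint): press lever angle: 0 fully down (level, plunger tip 87 above the bench over the anvil); grows as the free end swings up; 1.57 upright; 1.9 fully up at its stop, leaning back. Bar 14 square, plunger 16 diameter 95 from the pivot, reaching 25 below the bar's centre line. Stiff hinge: stays where it is left (2 to 4 N at the grip).
- lever_grip (a point): centre of the black grip at the free end of the lever, 165 from the pivot: a short cylinder 24 diameter and 30 long, across the lever (along the press's x), with flat ends
- die: steel button die: upright disc 48 diameter, 26 high, 0.25 kg, standing on the bench at the start; origin at the centre of its underside, z up. In the middle of its top a bright button shell, 28 diameter, stands 8 proud until it is pressed.
- shell (a joint): how far the button shell is pushed down into the die: 0 standing 8 mm proud, 0.007 pressed home (about 1 mm proud); stiff, about 4 N, stays where it is pushed
- stick0: white nylon pusher stick, square bar 14 by 14 by 110 long, lying on the bench; origin at its centre, x along its length, both ends alike. May be absent.
- stick1: white nylon pusher stick, square bar 14 by 14 by 110 long, lying on the bench; origin at its centre, x along its length, both ends alike. May be absent.
- stick2: white nylon pusher stick, square bar 14 by 14 by 110 long, lying on the bench; origin at its centre, x along its length, both ends alike. May be absent.
- stick3: white nylon pusher stick, square bar 14 by 14 by 110 long, lying on the bench; origin at its centre, x along its length, both ends alike. May be absent.
- rack: fixed wooden rack, four square slots in a row, on a base 105 (x) by 200 (y) by 8 high; origin at the centre of its underside. Slots lean 45 degrees: they run up and away along the rack's +x (x 0.707, z 0.707). Each is 22 by 22 inside, 65 deep along the slope, spaced 42 along y; floor centre x -24, z 24; mouth centre x 22, z 70; outer walls 5 thick.
- slot0 (a point): where the centre of a stick is when fully in slot 0 (rack x 15, y -63, z 63): on the slot's axis, 55 from its floor and 10 inside its mouth
- slot1 (a point): where the centre of a stick is when fully in slot 1 (rack x 15, y -21, z 63): on the slot's axis, 55 from its floor and 10 inside its mouth
- slot2 (a point): where the centre of a stick is when fully in slot 2 (rack x 15, y 21, z 63): on the slot's axis, 55 from its floor and 10 inside its mouth
- slot3 (a point): where the centre of a stick is when fully in slot 3 (rack x 15, y 63, z 63): on the slot's axis, 55 from its floor and 10 inside its mouth
- tray: fixed shallow wooden tray, 145 by 145, walls 5 thick and 16 high, inner floor 5 above the bench; origin at the centre of its underside
- jar: closed glass jar 54 diameter, 75 high, loose bystander; origin at the centre of its underside
Things that resemble listed ones, but are neither listed nor needed, are in the scene too. Of the things that look like the die, take the one that is farthest to the robot's left at the start.

How it is judged (in metres and radians):
On the way, in this order (a step that is already met when the one before it is completed fails the run):
1. the lever is swung up (beyond 1.4 rad) (value of joint lever above 1.4 rad), for 0.2 s.
2. the unpressed die stands released on the anvil, within 8 mm of its centre, with the lever up (horizontal distance between die and anvil_top below 0.008 m and height (world z) of die between 0.056 and 0.064 m and angle between die's own z axis and vertical below 0.1 rad and value of joint lever above 1.4 rad and value of joint shell below 0.003 m and contact force between the fingers and die below 0.1 N and linear speed of die below 0.02 m/s), for 0.2 s.
3. the lever is fully down (below 0.05 rad) on the die on the anvil and the shell is pressed in at least 5 mm (horizontal distance between die and anvil_top below 0.008 m and height (world z) of die between 0.056 and 0.064 m and angle between die's own z axis and vertical below 0.1 rad and value of joint lever below 0.05 rad and value of joint shell above 0.005 m), for 0.2 s.
4. the lever is up again (beyond 1.4 rad) with the die pressed (value of joint lever above 1.4 rad and value of joint shell above 0.005 m), for 0.2 s.
At the end, for the whole second after the job is handed in: The lever is up (beyond 1.4 rad), the shell is pressed in at least 5 mm, the die stands flat on the floor of the tray, and every stick that is present is at rest in a slot of the rack with its centre within 15 mm of that slot's seated point (all of step 4 and x of die in the frame of tray between -0.047 and 0.047 m and y of die in the frame of tray between -0.047 and 0.047 m and height (world z) of die below 0.01 m and angle between die's own z axis and vertical below 0.1 rad and linear speed of each of die, stick0, stick1, stick2, stick3 below 0.02 m/s and (distance between stick0 and slot0 below 0.015 m or distance between stick0 and slot1 below 0.015 m or distance between stick0 and slot2 below 0.015 m or distance between stick0 and slot3 below 0.015 m) and (distance between stick1 and slot0 below 0.015 m or distance between stick1 and slot1 below 0.015 m or distance between stick1 and slot2 below 0.015 m or distance between stick1 and slot3 below 0.015 m) and (distance between stick2 and slot0 below 0.015 m or distance between stick2 and slot1 below 0.015 m or distance between stick2 and slot2 below 0.015 m or distance between stick2 and slot3 below 0.015 m) and (distance between stick3 and slot0 below 0.015 m or distance between stick3 and slot1 below 0.015 m or distance between stick3 and slot2 below 0.015 m or distance between stick3 and slot3 below 0.015 m)); the robot touches nothing.
It fails at once if the die is tipped more than 0.5 rad (angle between die's own z axis and vertical above 0.5 rad).
It fails at once if the glass jar is knocked over (tilted more than 0.5 rad) (angle between jar's own z axis and vertical above 0.5 rad).
Of stick0, stick1, stick2, stick3 only 2 to 4 are there at a start; the rules pass over those that are not, and their reading is None.
At some moment in a run one of stick0, stick1, stick2, stick3 may be knocked a few centimetres aside while the robot is not near it.
It also fails if it takes over 210 s, if anything falls off the work surface, if the arm or the gripper's body presses on something with over 40 N, if the wrist force passes 120 N, or if a joint passes its speed limit or range.

## Working session

There is one attempt and no reset: what is moved stays moved. The work goes in short steps, Python scripts to look and compute and a shell command to move; the robot and the scene stay as the last step left them, time stands still between calls to the robot, and variables do not carry over. Pictures are saved under pics/ and viewed, at most 14 in all, crops included, and the job is handed in when it is done.

```bash
mkdir -p pics; ls; cat > h.py <<'E'
import numpy as np, cv2
from bench import env, optics
def grab(n):
    f=optics.grab_frame(n); np.savez('%s.npz'%n,**{k:np.array(v) for k,v in f.items()}); return f
def pts(f):
    d=f['depth'].astype(float); v,u=np.indices(d.shape)
    c=np.stack([(u-f['cx'])/f['fx']*d,(v-f['cy'])/f['fy']*d,d],-1)
    E=np.array(f['extrinsics']); return c@E[:3,:3].T+E[:3,3]
def ray(f,u,v,z):
    E=np.array(f['extrinsics']); r=E[:3,:3]@np.array([(u-f['cx'])/f['fx'],(v-f['cy'])/f['fy'],1]); o=E[:3,3]
    return o+r*(z-o[2])/r[2]
def pic(f,name,crop=None,s=1):
    c=f['color'][...,::-1]
    if crop: c=c[crop[1]:crop[3],crop[0]:crop[2]]
    cv2.imwrite('pics/'+name+'.png',cv2.resize(c,None,fx=s,fy=s,interpolation=cv2.INTER_CUBIC))
E
python3 - <<'E'
from h import *
for n in('top','side'):
    f=grab(n); pic(f,n+'0',s=1.5); print(n,np.round(f['extrinsics'],3).tolist(),f['fx'],(f['depth']==0).mean())
E
```

```text
pics
top [[-0.026, -0.998, 0.054, 520.439], [-1.0, 0.026, 0.004, -10.49], [-0.005, -0.054, -0.999, 1444.795], [0.0, 0.0, 0.0, 1.0]] 456.2353400859677 0.0040435791015625
side [[-0.852, -0.374, 0.367, 282.83], [-0.524, 0.608, -0.597, 534.952], [0.0, -0.701, -0.714, 755.608], [0.0, 0.0, 0.0, 1.0]] 392.5582251485701 0.0037994384765625
```

View pics/top0.png

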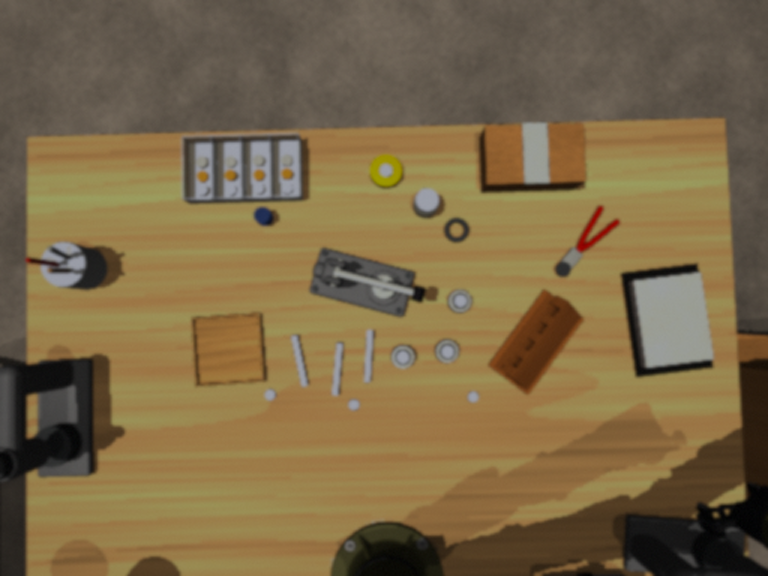

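View pics/side0.png

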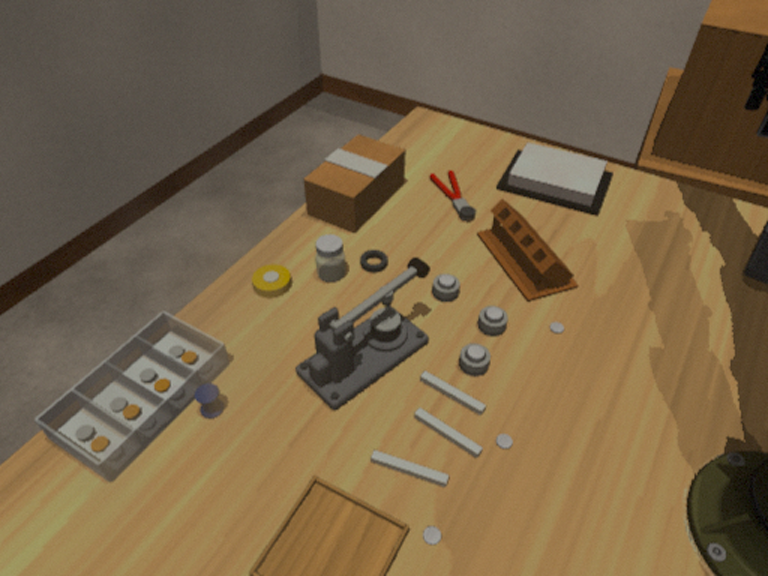

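Top view (1.5x px): press (362,282) with lever partly up, grip at (428,293). Die look-alikes are at (403,356), (447,351) and (460,300); the leftmost one (largest y) is (403,356). Sticks are at (300,360), (338,368) and (370,355); the white discs at (269,395), (353,405) and (473,397) are not sticks. The rack is at (536,340), the tray at (229,349) and the jar at (428,203).

```bash
python3 - <<'E'
from h import *
T=dict(np.load('top.npz'));S=dict(np.load('side.npz'))
PT,PS=pts(T),pts(S)
big=cv2.resize(T['color'][140:275,190:400,::-1],None,fx=3.5,fy=3.5,interpolation=cv2.INTER_CUBIC);cv2.imwrite('pics/c1.png',big)
cv2.imwrite('pics/c2.png',cv2.resize(S['color'][110:330,190:400,::-1],None,fx=2.7,fy=2.7,interpolation=cv2.INTER_CUBIC))
def near(x,y,r,z0,z1):
    o=[]
    for P in(PT,PS):
        m=(np.hypot(P[...,0]-x,P[...,1]-y)<r)&(P[...,2]>z0)&(P[...,2]<z1);o.append(P[m])
    return o
print('bench z',[np.median(P[(abs(P[...,0]-450)<60)&(abs(P[...,1]-0)<200)][:,2]) for P in(PT,PS)])
def R(a,b,z): return np.round(ray(T,a/1.5,b/1.5,z)[:2])
for n,a,b,z in[('d1',403,356,30),('d2',447,351,30),('d3',460,300,30),('jar',428,203,75)]:
    c=R(a,b,z);o=near(*c,40,18,120)
    print(n,c,[ (len(q),np.round((q[:,:2].max(0)+q[:,:2].min(0))/2,1),np.ptp(q[:,:2],axis=0).round(),q[:,2].max().round()) for q in o if len(q)])
g=cv2.cvtColor(T['color'],cv2.COLOR_RGB2HSV)
w=((g[...,1]<70)&(g[...,2]>110)).astype(np.uint8)
for im,nm,f in((T,'T',PT),(S,'S',PS)):
    g=cv2.cvtColor(im['color'],cv2.COLOR_RGB2HSV); w=((g[...,1]<75)&(g[...,2]>115)).astype(np.uint8)
    cs,_=cv2.findContours(w,0,1)
    for c in cs:
        if len(c)<4 or cv2.contourArea(c)<25: continue
        q=np.array([ray(im,*p[0],14 )[:2] for p in c],np.float32)
        (cx,cy),(a,b),t=cv2.minAreaRect(q)
        if max(a,b)/min(a,b)>3 and 80<max(a,b)<150:
            if a<b:t+=90
            print(nm,'stick',round(cx,1),round(cy,1),round(a),round(b),'ang',round((t+90)%180-90,1))
E
```

```text
bench z [np.float64(0.5117064990856761), np.float64(1.520634382990579)]
d1 [460. -48.] [(184, array([458.9, -45.5]), array([46., 44.]), np.float64(39.0)), (285, array([457.5, -45.6]), array([46., 48.]), np.float64(37.0))]
d2 [ 468. -138.] [(184, array([ 467.4, -136.8]), array([44., 46.]), np.float64(45.0)), (240, array([ 466.8, -137.3]), array([47., 48.]), np.float64(38.0))]
d3 [ 572. -168.] [(184, array([ 570.7, -165.8]), array([47., 46.]), np.float64(41.0)), (213, array([ 569.7, -165.9]), array([46., 48.]), np.float64(37.0))]
jar [ 768. -105.] [(266, array([ 772.9, -100. ]), array([48., 50.]), np.float64(82.0)), (475, array([ 773.3, -100. ]), array([51., 50.]), np.float64(79.0))]
T stick 437.2 90.6 16 110 ang -6.5
T stick 456.0 169.7 110 16 ang 11.3
T stick 463.3 24.6 16 109 ang -4.8
T stick 861.3 301.9 38 116 ang -0.8
T stick 861.3 363.9 35 119 ang -0.7
S stick 455.0 171.4 109 15 ang 11.2
S stick 435.4 92.6 15 109 ang -6.4
S stick 460.8 26.6 15 109 ang -4.8
```

View pics/c1.png

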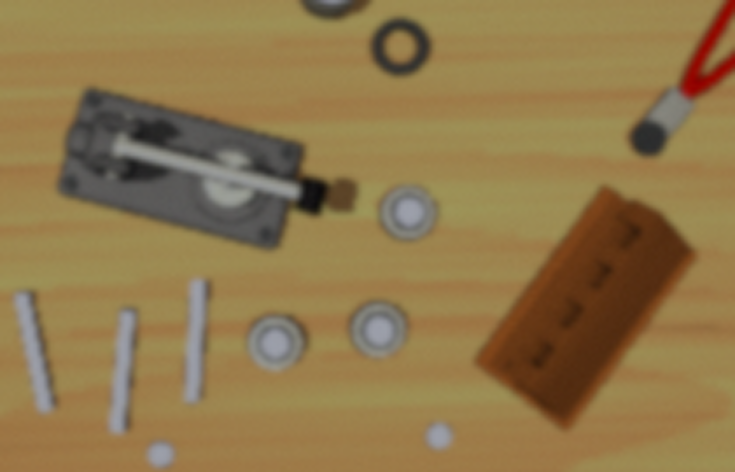

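View pics/c2.png

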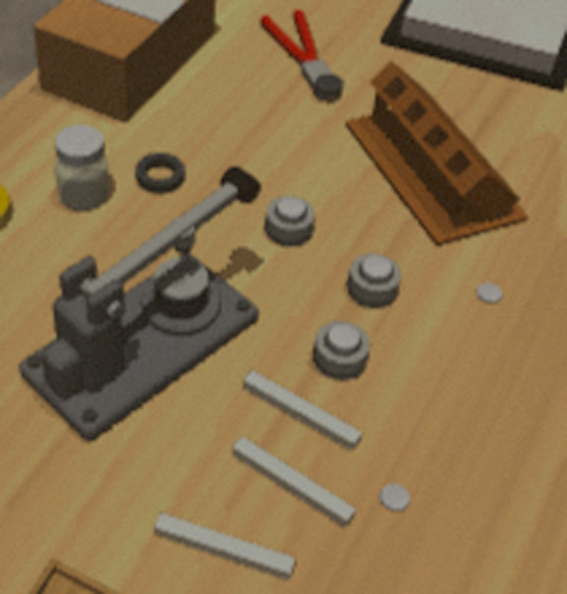

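Crops: the three dies look alike, so the leftmost at c1 (276,343) is the choice. The lever is about 30° up, with its grip at c1 (313,195). The rack mouths run (540,355)-(628,232) and face up and to the left.

```bash
python3 - <<'E'
from h import *
T=dict(np.load('top.npz'));S=dict(np.load('side.npz'))
PT,PS=pts(T),pts(S)
def rect(q): 
    (cx,cy),(a,b),t=cv2.minAreaRect(np.float32(q)); return np.round([cx,cy,a,b,t],1)
hsv=cv2.cvtColor(T['color'],cv2.COLOR_RGB2HSV)
def comp(m,seed,z):
    m=cv2.morphologyEx(m.astype(np.uint8),cv2.MORPH_OPEN,np.ones((3,3)))
    m=cv2.morphologyEx(m,cv2.MORPH_CLOSE,np.ones((5,5)))
    _,l=cv2.connectedComponents(m); k=l[seed[1],seed[0]]
    c=max(cv2.findContours((l==k).astype(np.uint8),0,1)[0],key=cv2.contourArea)
    return np.array([ray(T,*p[0],z)[:2] for p in c])
print('hsv',hsv[226,350],hsv[226,300],hsv[200,220],hsv[233,150],hsv[240,175])
print('press rect z20',rect(comp(hsv[...,1]<90,(220,195),20)))
# rack: points
for nm,P in(('T',PT),('S',PS)):
    m=(np.hypot(P[...,0]-500,P[...,1]+320)<130)&(P[...,2]>4)&(P[...,2]<100)
    q=P[m]; print(nm,'rack rect',rect(q[:,:2]),'zmax',q[:,2].max().round())
    h=q[q[:,2]>72]; l=cv2.fitLine(np.float32(h[:,:2]),cv2.DIST_L2,0,.1,.1).ravel(); print(' ridge',len(h),h[:,:2].mean(0).round(1),np.degrees(np.arctan2(l[1],l[0])).round(1), rect(h[:,:2]))
    m=(np.hypot(P[...,0]-480,P[...,1]-310)<110)&(P[...,2]>10)&(P[...,2]<40)
    print(nm,'tray rim',m.sum(),rect(P[m][:,:2]))
    m=(np.hypot(P[...,0]-590,P[...,1]-0)<130)&(P[...,2]>12)&(P[...,2]<26)&(P[...,0]>500)
    print(nm,'press base',rect(P[m][:,:2]))
    m=(np.hypot(P[...,0]-590,P[...,1]-0)<170)&(P[...,2]>140); q=P[m]
    if len(q):
        print(nm,'lever',len(q)); 
        for z in range(140,240,10):
            s=q[(q[:,2]>=z)&(q[:,2]<z+10)]
            if len(s):print('  ',z,len(s),s.mean(0).round(1))
E
```

```text
hsv [ 13 205  97] [ 20  88 124] [ 22 118 147] [ 16 164 148] [ 16 160 102]
press rect z20 [612.6  23.7 232.4  98.4  73.5]
T rack rect [ 501.2 -319.2  252.5  253.3   51.2] zmax 91.0
 ridge 321 [ 488.1 -316.9] -38.3 [ 489.2 -315.9   26.8  189.1   52. ]
T tray rim 355 [479.3 319.5 151.6 147.1   2.8]
T press base [586.8  37.2 189.3 156.   73.1]
T lever 819
   140 24 [579.6 -74.6 141.7]
S rack rect [ 494.8 -312.9  246.1  228.9   31.6] zmax 84.0
 ridge 268 [ 482.9 -310.5] -38.4 [ 487.5 -316.5   23.4  189.8   51.2]
S tray rim 611 [482.6 318.3 145.2 145.4   2.9]
S press base [585.9  37.2 190.6 157.4  73.8]
S lever 33
   140 33 [581.2 -74.4 140.8]
```

```bash
python3 - <<'E'
from h import *
T=dict(np.load('top.npz'));S=dict(np.load('side.npz'))
PT,PS=pts(T),pts(S)
a=np.radians(73.5);Y=np.array([np.cos(a),np.sin(a)]);X=np.array([Y[1],-Y[0]]);o=np.array([595,-20.])
for nm,P in(('T',PT),('S',PS)):
    d=P[...,:2]-o; y=d@Y;x=d@X;z=P[...,2]
    b=(abs(x)<70)&(y>-130)&(y<190)
    m=b&(z>8)&(z<25); print(nm,'base x',np.percentile(x[m],[1,99]).round(1),'y',np.percentile(y[m],[1,99]).round(1))
    m=b&(z>54)&(z<66)&(y<50); print(' anvil',m.sum(),'x',np.percentile(x[m],[1,99]).round(1),'y',np.percentile(y[m],[1,99]).round(1))
    for y0 in range(-110,140,20):
        m=b&(z>70)&(abs(y-y0)<10)
        if m.sum():print('  ',y0,m.sum(),'x',np.percentile(x[m],[5,50,95]).round(1),'z',np.percentile(z[m],[10,50,90]).round(1))
# rack section along candidate rack frame
th=np.radians(51.5);RX=np.array([np.cos(th),np.sin(th)]);RY=np.array([-RX[1],RX[0]]);c=np.array([495,-316.])
for nm,P in(('T',PT),('S',PS)):
    d=P[...,:2]-c;x=d@RX;y=d@RY;z=P[...,2]
    print(nm)
    for x0 in range(-75,76,5):
        m=(abs(x-x0)<2.5)&(abs(y)<130)&(z>4)&(z<95)
        if m.sum()>5:print('  ',x0,m.sum(),'z',np.percentile(z[m],[10,50,90]).round(),'y',np.percentile(y[m],[2,98]).round())
E
```

```text
T base x [-45.6  53.5] y [-65.5 160.2]
 anvil 102 x [-18.3  25.8] y [-8.2 32.3]
   -70 31 x [-10.1   4.2  17.5] z [131.  137.9 140.7]
   -50 63 x [-8.5  4.8 17.2] z [130.8 136.8 142.3]
   -30 36 x [-2.3  3.6 10.2] z [129.7 132.8 137.3]
   -10 35 x [-2.6  3.9 10.4] z [125.6 130.2 132.9]
   10 46 x [-4.7  3.8 12.8] z [121.5 127.  131.4]
   30 33 x [-2.5  3.6 10. ] z [122.3 125.9 128.7]
   50 35 x [-2.4  3.7 10.3] z [120.9 123.3 127.7]
   70 33 x [-1.9  4.1 10.4] z [119.4 121.8 124.8]
   90 63 x [-16.7   2.7  21.9] z [100.5 119.4 129.6]
   110 126 x [-20.9   4.   28.5] z [105.8 121.5 132.1]
   130 85 x [-18.2   2.9  23.8] z [ 97.7 104.  130.7]
S base x [-46.2  50.8] y [-127.2  161.1]
 anvil 269 x [-19.3  26.6] y [-12.   34.3]
   -70 29 x [-10.4  -7.9  15.7] z [126.3 138.7 140.4]
   -50 114 x [-10.6  -0.7  17.1] z [126.8 135.8 141. ]
   -30 58 x [-2.9 -0.   9.5] z [124.6 132.5 134.6]
   -10 59 x [-3.2  0.5  8.9] z [123.1 130.6 132.8]
   10 97 x [-6.4 -1.  10.1] z [103.7 124.8 130.4]
   30 58 x [-3.3  0.6  9. ] z [119.4 126.4 128.6]
   50 64 x [-3.4 -0.1 10. ] z [117.1 124.  126.9]
   70 
[... 1605 characters left out ...]
 38. 46.] y [-61. 102.]
   -40 29 z [10. 47. 50.] y [-67. 101.]
   -35 40 z [10. 44. 55.] y [-72. 103.]
   -30 49 z [ 8. 40. 60.] y [-85. 104.]
   -25 52 z [ 8. 40. 65.] y [-56. 104.]
   -20 103 z [ 8. 10. 69.] y [-90. 103.]
   -15 122 z [ 8. 11. 73.] y [-78. 100.]
   -10 144 z [ 8. 40. 77.] y [-82. 103.]
   -5 255 z [ 9. 72. 83.] y [-84.  99.]
   0 222 z [ 9. 59. 78.] y [-79. 100.]
   5 232 z [ 9. 58. 73.] y [-88. 100.]
   10 253 z [ 9. 37. 67.] y [-89.  99.]
   15 188 z [ 8. 60. 63.] y [-88. 102.]
   20 86 z [ 7.  9. 11.] y [-91. 103.]
   25 89 z [ 8.  9. 11.] y [-102.  101.]
   30 89 z [ 7.  9. 11.] y [-88. 103.]
   35 109 z [ 5.  8. 11.] y [-94. 104.]
   45 6 z [4. 4. 5.] y [-117.   91.]
```

```bash
python3 - <<'E'
from h import *
s=env.observe();print(np.round(s['tool_rot'],3).tolist(),s['width'],s['q'])
r=np.array(s['tool_rot']);ya=np.degrees(np.arctan2(r[1,1],r[0,1]));print('tool y angle',ya, env.grip_point_offset)
E
python3 -m handwheel '[0,0,30,0,1, 20,41,10,0,1]' 20
```

```text
[[0.941, 0.338, -0.001], [0.338, -0.941, 0.001], [-0.0, -0.002, -1.0]] 85.78830836773359 [ 1.33153679  0.50824805 -0.2374921   1.50102955  0.12565756  1.14888982
 -0.15478558]
tool y angle -70.2482290464201 18.700000000000003
time_s: 0.27
eef_pos: [224.2, -557.8, 271.2]
tool_rot: [[0.944, 0.329, -0.002], [0.329, -0.944, -0.005], [-0.004, 0.004, -1.0]]
contact_force: [0.9, -0.8, 0.1]
width: 85.5
gripper_force: 0.0
```

```bash
M="python3 -m handwheel"; 
python3 -m handwheel '[22,29,0,3,1, 22,29,0,3,1, 22,29,0,3,1, 22,29,0,3,1, 22,29,0,4,1, 22,29,0,4,1, 22,29,0,4,1, 22,29,0,4,1]'
python3 -m handwheel '[22,29,-5,3,1, 22,29,-5,3,1, 22,29,-5,3,1, 22,29,-5,3,1, 22,29,-5,3,1, 22,29,-5,4,1, 22,29,-5,3,1, 22,29,-5,4,1]'
python3 -m handwheel '[0,0,0,0,1, 0,0,0,0,1, 0,0,0,0,1]'
```

```text
time_s: 0.93
eef_pos: [405.6, -318.0, 270.1]
tool_rot: [[0.67, 0.742, -0.0], [0.742, -0.67, 0.0], [-0.0, -0.0, -1.0]]
contact_force: [0.4, -0.4, -0.2]
width: 85.7
gripper_force: 0.0
time_s: 1.6
eef_pos: [581.7, -86.2, 229.6]
tool_rot: [[0.278, 0.961, -0.001], [0.961, -0.278, -0.0], [-0.0, -0.001, -1.0]]
contact_force: [0.8, -0.6, 0.7]
width: 85.7
gripper_force: 0.0
time_s: 1.85
eef_pos: [580.6, -88.1, 229.6]
tool_rot: [[0.28, 0.96, -0.001], [0.96, -0.28, -0.0], [-0.001, -0.001, -1.0]]
contact_force: [-0.6, -0.2, 0.3]
width: 85.3
gripper_force: 0.0
```

```bash

python3 -m handwheel '[1,11,-20,0,1, 0,0,-30,0,1, 0,0,-30,0,1, 0,0,-20,0,1, 0,0,-13,0,1, 0,0,0,0,1]'
python3 -m handwheel '[0,0,0,0,0, 0,0,0,0,0, 0,0,0,0,0, 0,0,0,0,0, 0,0,0,0,0, 0,0,0,0,0, 0,0,0,0,0, 0,0,0,0,0]' 40
```

```text
time_s: 2.35
eef_pos: [579.6, -78.9, 114.5]
tool_rot: [[0.283, 0.959, -0.005], [0.959, -0.283, -0.001], [-0.002, -0.005, -1.0]]
contact_force: [0.1, 0.0, 0.0]
width: 85.5
gripper_force: 0.0
time_s: 3.02
eef_pos: [582.2, -76.9, 117.6]
tool_rot: [[0.28, 0.96, 0.001], [0.96, -0.28, -0.0], [-0.0, 0.001, -1.0]]
contact_force: [-0.5, -0.7, 3.0]
width: 29.3
gripper_force: 46.2
```

```bash

python3 -m handwheel '[0.9,3,15.3,0,0, 0.9,3.1,15.4,0,0, 1.8,6.1,15.1,0,0, 1.8,6.1,15.1,0,0, 2.6,8.9,13.6,0,0, 2.7,8.9,13.6,0,0, 3.3,11.3,11.5,0,0, 3.4,11.3,11.4,0,0]'
python3 -m handwheel '[4,13.3,8.9,0,0, 3.9,13.3,8.9,0,0, 4.4,14.8,6,0,0, 4.4,14.8,6,0,0, 4.6,15.5,2.7,0,0, 4.6,15.5,2.7,0,0, 4.7,15.8,-0.4,0,0, 4.7,15.8,-0.4,0,0]'
python3 -m handwheel '[3.5,11.6,-2.5,0,0, 3.4,11.6,-2.5,0,0, 0,0,0,0,0, 0,0,0,0,0]'
```

```text
time_s: 3.68
eef_pos: [599.4, -18.2, 227.5]
tool_rot: [[0.28, 0.96, -0.001], [0.96, -0.28, -0.001], [-0.001, -0.001, -1.0]]
contact_force: [5.5, 0.7, -12.5]
width: 29.3
gripper_force: 40.3
time_s: 4.35
eef_pos: [634.4, 100.7, 263.3]
tool_rot: [[0.28, 0.96, -0.001], [0.96, -0.28, -0.002], [-0.002, -0.0, -1.0]]
contact_force: [-0.8, -3.8, -2.2]
width: 29.0
gripper_force: 39.5
time_s: 4.68
eef_pos: [641.9, 126.1, 258.2]
tool_rot: [[0.278, 0.961, 0.001], [0.961, -0.278, 0.002], [0.002, 0.001, -1.0]]
contact_force: [1.2, 3.1, 5.0]
width: 28.7
gripper_force: 39.9
```

```bash

python3 -m handwheel '[0,0,0,0,1, 0,0,0,0,1, 0,0,0,0,1, 0,0,0,0,1, 0,0,0,0,1, 0,0,20,0,1, 0,0,40,0,1, 0,0,30,0,1]'
python3 -m handwheel '[-30,-28,0,0,1, -30,-28,0,0,1, -30,-28,0,0,1, -30,-28,0,0,1, -30,-28,0,0,1, -30,-28,-20,0,1, 0,0,0,0,1, 0,0,0,0,1]'
python3 - <<'E'
from h import *
T=grab('top');S=grab('side');pic(S,'side1',(150,100,450,340),2.5)
PT,PS=pts(T),pts(S)
a=np.radians(73.5);Y=np.array([np.cos(a),np.sin(a)]);X=np.array([Y[1],-Y[0]]);o=np.array([595,-20.])
for nm,P in(('T',PT),('S',PS)):
    d=P[...,:2]-o; y=d@Y;x=d@X;z=P[...,2];b=(abs(x)<70)&(y>-80)&(y<190)
    m=b&(z>55)&(z<66)&(y<50)&(abs(x)<40)
    if m.sum()>30:
        (cx,cy),r=cv2.minEnclosingCircle(np.float32(P[m][:,:2]));print(nm,'anvil',m.sum(),cx,cy,r,P[m][:,2].mean(),P[m][:,:2].mean(0))
    m=b&(z>150);q=np.c_[x,y,z][0:0] 
    print(' lever z>150',m.sum(),[ (k,y[b&(abs(z-k)<10)].mean().round(1)) for k in(180,220,260) if (b&(abs(z-k)<10)).sum()])
    m=b&(z>12)&(z<25)&(y>-60)&(y<170); (c,s,t)=cv2.minAreaRect(np.float32(P[m][:,:2]));print(' base',c,s,t)
    m=(np.hypot(P[...,0]-458,P[...,1]+45)<40)&(z>18)&(z<45);q=P[m][:,:2]
    if len(q):print(' die',len(q),cv2.minEnclosingCircle(np.float32(q)),q.mean(0))
E
```

```text
time_s: 5.35
eef_pos: [641.4, 123.7, 349.2]
tool_rot: [[0.28, 0.96, -0.001], [0.96, -0.28, 0.0], [-0.0, -0.001, -1.0]]
contact_force: [1.1, 1.1, 0.9]
width: 85.1
gripper_force: 0.0
time_s: 6.02
eef_pos: [462.1, -43.7, 328.8]
tool_rot: [[0.284, 0.959, -0.002], [0.959, -0.284, -0.002], [-0.002, -0.002, -1.0]]
contact_force: [1.3, 0.4, 1.0]
width: 85.4
gripper_force: 0.0
T anvil 181 602.390625 -9.107575416564941 23.83078384399414 59.61307844106333 [602.58878661  -9.35845273]
 lever z>150 360 [(220, np.float64(113.1)), (260, np.float64(126.9))]
 base (616.1005249023438, 36.32025146484375) (204.4180908203125, 100.04890441894531) 73.60702514648438
S anvil 265 602.5106201171875 -11.28426456451416 25.319490432739258 60.535222083908906 [601.54058303  -8.68450601]
 lever z>150 1076 [(180, np.float64(121.0)), (220, np.float64(119.2)), (260, np.float64(135.8))]
 base (615.2118530273438, 35.824851989746094) (205.21627807617188, 100.80870819091797) 73.5387954711914
 die 285 ((457.2122497558594, -45.63192367553711), 24.632999420166016) [456.16451933 -40.97615612]
```

View pics/side1.png

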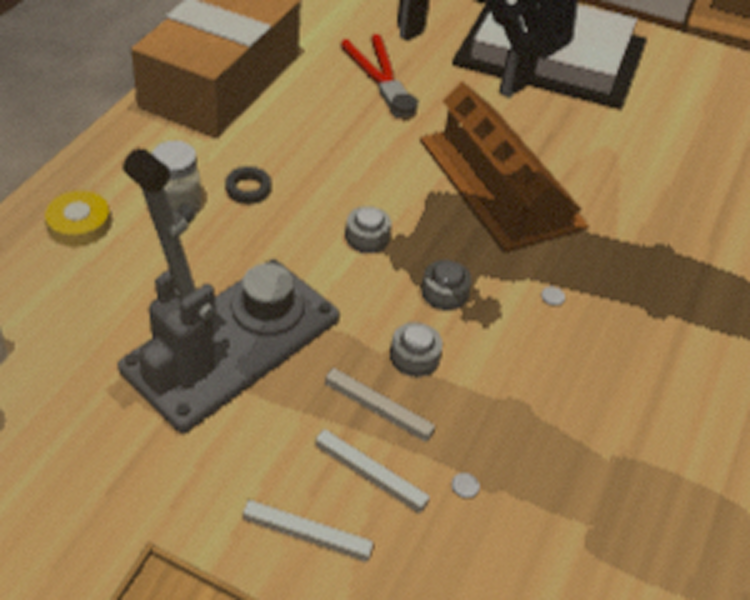

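```bash

python3 -m handwheel '[-4,-2,-40,0,1, 0,0,-40,0,1, 0,0,-40,0,1, 0,0,-40,0,1, 0,0,-40,0,1, 0,0,-40,0,1, 0,0,-40,0,1, 0,0,-30,0,1]'
python3 -m handwheel '[0,0,-14,0,1, 0,0,0,0,1, 0,0,0,0,1]'
python3 -m handwheel '[0,0,0,0,0.3, 0,0,0,0,0.3, 0,0,0,0,0.3, 0,0,0,0,0.3, 0,0,0,0,0.3, 0,0,0,0,0.3, 0,0,0,0,0.3, 0,0,0,0,0.3]' 60
```

```text
time_s: 6.78
eef_pos: [461.2, -41.6, 16.5]
tool_rot: [[0.278, 0.961, -0.0], [0.961, -0.278, 0.002], [0.002, -0.001, -1.0]]
contact_force: [-0.1, -0.6, -1.2]
width: 85.0
gripper_force: 0.0
time_s: 7.03
eef_pos: [461.4, -41.9, 4.8]
tool_rot: [[0.277, 0.961, -0.001], [0.961, -0.277, 0.001], [0.001, -0.001, -1.0]]
contact_force: [0.1, -0.2, 0.0]
width: 85.1
gripper_force: 0.0
time_s: 7.7
eef_pos: [460.9, -43.5, 6.9]
tool_rot: [[0.28, 0.96, 0.002], [0.96, -0.28, -0.001], [0.0, 0.002, -1.0]]
contact_force: [-1.7, 0.3, 11.2]
width: 46.4
gripper_force: 59.7
```

```bash

python3 -m handwheel '[0,0,20,0,0.3, 0,0,40,0,0.3, 0,0,40,0,0.3, 0,0,20,0,0.3, 0,0,0,0,0.3, 0,0,0,0,0.3, 0,0,0,0,0.3]'
python3 - <<'E'
from h import *
S=grab('side');T=grab('top');e=env.observe();print(e['eef_pos'],e['width'])
for _ in range(1):pass
pic(S,'side2',(200,140,400,290),4)
P=pts(S);z=P[...,2]
m=(np.hypot(P[...,0]-460,P[...,1]+44)<45)&(z>100)&(z<160)
g=cv2.cvtColor(S['color'],cv2.COLOR_RGB2HSV);
q=P[m];print(len(q),q.min(0),q.max(0))
for k in range(112,160,4):
    s=q[abs(q[:,2]-k)<2]
    if len(s):print(k,len(s),s[:,:2].mean(0).round(1),s.min(0)[:2].round(1),s.max(0)[:2].round(1))
E
```

```text
time_s: 8.28
eef_pos: [459.6, -44.0, 124.9]
tool_rot: [[0.28, 0.96, -0.001], [0.96, -0.28, -0.001], [-0.001, -0.0, -1.0]]
contact_force: [-0.2, 0.5, -2.1]
width: 46.0
gripper_force: 63.1
[459.29444785 -43.66036385 124.19989073] 45.748389739785814
501 [423.14800558 -69.08836207 118.69089256] [497.18275776 -21.76109438 159.97696455]
120 14 [455.6 -28. ] [438.8 -36.8] [473.6 -25.3]
124 15 [456.  -27.3] [440.2 -34.2] [476.9 -23.2]
128 32 [461.  -28.6] [434.8 -46.3] [484.8 -21.8]
132 29 [458.2 -29.3] [433.7 -45.1] [492.  -23.6]
136 30 [456.  -29.1] [425.5 -44. ] [489.7 -23.8]
140 39 [457.6 -31.6] [423.1 -49.5] [495.3 -23.9]
144 129 [462.  -37.2] [423.3 -69.1] [496.1 -23.6]
148 50 [458.5 -39.6] [424.2 -68.5] [495.8 -27.3]
152 118 [458.5 -44.3] [423.8 -62.6] [496.3 -26.3]
156 31 [461.7 -42.7] [423.9 -63.8] [496.5 -25.8]
```

View pics/side2.png

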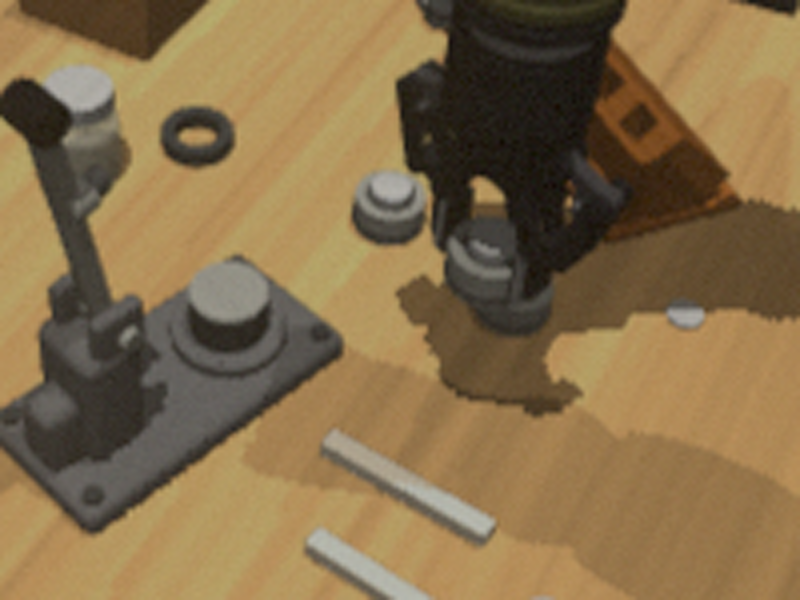

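```bash

python3 -m handwheel '[20,5,0,0,0.3, 20,5,0,0,0.3, 20,5,0,0,0.3, 20,5,0,0,0.3, 20,5,0,0,0.3, 20,5,0,0,0.3, 15,4,0,0,0.3, 8,2,0,0,0.3]'
python3 -m handwheel '[0,0,-20,0,0.3, 0,0,-20,0,0.3, 0,0,-8,0,0.3, 0,0,0,0,0.3, 0,0,0,0,0.3, 0,0,0,0,0.3]'
python3 - <<'E'
from h import *
l=[]
for _ in range(4):
    S=grab('side');e=env.observe();l.append(e['eef_pos'])
print(np.mean(l,0),np.std(l,0),e['width'])
P=pts(S);z=P[...,2]
m=(np.hypot(P[...,0]-602,P[...,1]+9)<45)&(z>62)&(z<110);q=P[m]
for k in range(56,110,4):
    s=q[abs(q[:,2]-k)<2]
    if len(s):print(k,len(s),s[:,:2].mean(0).round(1),s.min(0)[:2].round(1),s.max(0)[:2].round(1))
pic(S,'side3',(200,110,360,230),5)
E
```

```text
time_s: 9.05
eef_pos: [604.3, -6.5, 123.4]
tool_rot: [[0.279, 0.96, -0.002], [0.96, -0.279, 0.001], [0.0, -0.002, -1.0]]
contact_force: [-0.0, -0.2, -3.0]
width: 45.5
gripper_force: 63.1
time_s: 9.55
eef_pos: [603.6, -7.4, 78.0]
tool_rot: [[0.28, 0.96, 0.001], [0.96, -0.28, 0.0], [0.0, 0.001, -1.0]]
contact_force: [1.1, -0.2, -1.8]
width: 45.9
gripper_force: 63.1
[603.82003095  -7.46793157  78.36824076] [0.05892375 0.04928837 0.06387978] 45.36129534452241
64 18 [593.9  -0. ] [580.3 -15.7] [619.4  14.2]
72 5 [600.1   9.2] [589.6   5.8] [611.9  11.7]
76 12 [596.8   9.7] [585.    4.5] [613.7  13.6]
80 16 [604.4   9.9] [588.3   4.8] [620.4  12.9]
84 24 [597.9   7.8] [577.5  -9. ] [634.6  12.1]
88 16 [599.2   8.6] [578.2  -4.3] [628.8  14.6]
92 34 [598.4   5.8] [569.6 -13.1] [639.9  13.7]
96 58 [6.046e+02 3.000e-01] [567.2 -34.7] [639.4  13.5]
100 75 [605.5  -1.7] [567.1 -28.9] [639.2  13.7]
104 54 [603.9  -4.8] [567.3 -19.9] [639.7   9.4]
108 49 [602.2  -5.3] [569.2 -21.4] [633.5   9. ]
```

View pics/side3.png

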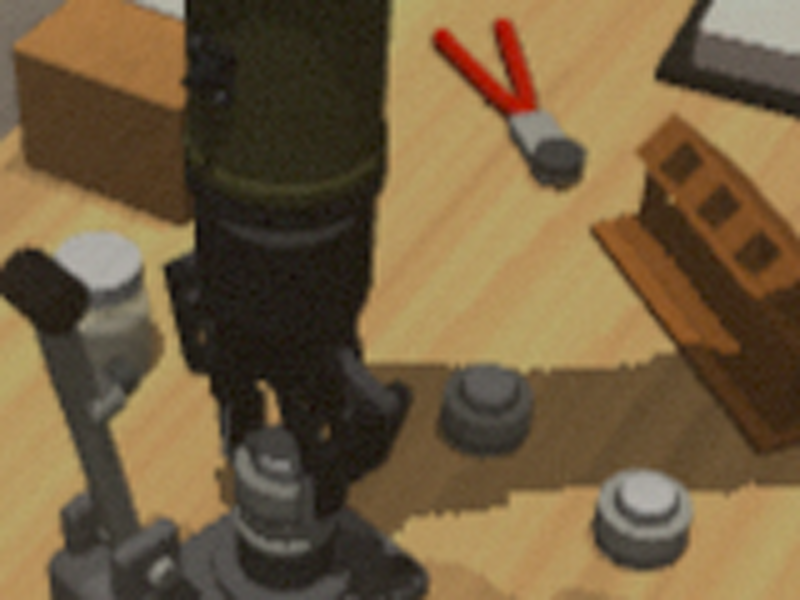

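```bash

python3 -m handwheel '[-1.4,0,-5,0,0.3, 0,0,-4,0,0.3, 0,0,-2,0,0.3, 0,0,0,0,0.3, 0,0,0,0,0.3]'
```

```text
time_s: 10.17
eef_pos: [601.6, -7.7, 67.0]
tool_rot: [[0.28, 0.96, -0.0], [0.96, -0.28, -0.001], [-0.001, 0.0, -1.0]]
contact_force: [-4.0, 0.5, 7.5]
width: 45.7
gripper_force: 63.8
```

```bash

python3 -m handwheel '[0,0,0,0,0.65, 0,0,0,0,0.7, 0,0,0,0,0.8, 0,0,0,0,1, 0,0,0,0,1, 0,0,0,0,1, 0,0,20,0,1, 0,0,40,0,1]' 
python3 -m handwheel '[0,0,40,0,1, 0,0,40,0,1, 0,0,40,0,1, 0,0,40,0,1, 0,0,40,0,1, 6,22,40,0,1, 6,22,0,0,1, 0,0,0,0,1]'
python3 - <<'E'
from h import *
for n in('top','side'):
    f=grab(n);P=pts(f);z=P[...,2]
    m=(np.hypot(P[...,0]-602,P[...,1]+9)<35)&(z>78)&(z<110);q=P[m]
    if len(q)>20:
        a=np.float32(q[abs(q[:,2]-86)<4][:,:2]);b=q[q[:,2]>91.5]
        print(n,len(q),cv2.minEnclosingCircle(a),'shell',len(b),b.mean(0),cv2.minEnclosingCircle(np.float32(b[:,:2])))
    pic(f,n+'4',(200,110,360,230),5)
print(env.observe()['eef_pos'])
E
```

```text
time_s: 10.83
eef_pos: [599.0, -8.0, 122.7]
tool_rot: [[0.28, 0.96, -0.009], [0.96, -0.28, 0.0], [-0.002, -0.008, -1.0]]
contact_force: [1.2, -1.1, -0.1]
width: 85.7
gripper_force: 0.0
time_s: 11.5
eef_pos: [614.1, 40.0, 365.3]
tool_rot: [[0.275, 0.962, 0.005], [0.962, -0.275, 0.004], [0.005, 0.004, -1.0]]
contact_force: [-0.2, 1.0, -1.8]
width: 85.4
gripper_force: 0.0
side 282 ((601.0386352539062, -10.592076301574707), 24.49334144592285) shell 90 [600.32066996  -9.45791568  94.54521391] ((600.9861450195312, -10.596096992492676), 14.320294380187988)
[613.20176607  35.40455264 362.55728895]
```

View pics/side4.png

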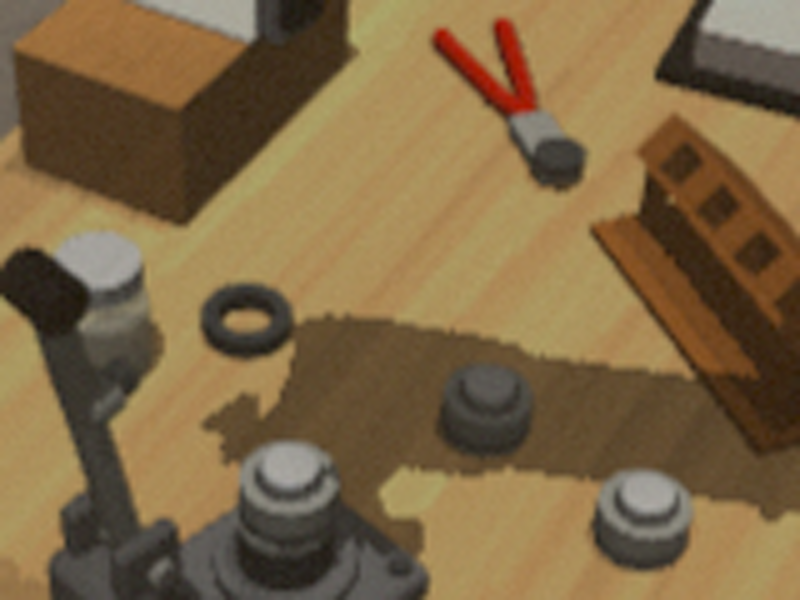

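The die stands centred on the anvil with the shell proud at (290,465), within about 1.5 mm in the same view. Next I grip the lever again.

```bash

python3 -m handwheel '[7,22,0,0,1, 7,22,0,0,1, 7,23,0,0,1, 7.5,23,0,0,1, 0,0,-35,0,1, 0,0,-40,0,1, 0,0,-29,0,1, 0,0,0,0,1]'
python3 -m handwheel '[0,0,0,0,0, 0,0,0,0,0, 0,0,0,0,0, 0,0,0,0,0, 0,0,0,0,0, 0,0,0,0,0, 0,0,0,0,0]' 40
```

```text
time_s: 12.27
eef_pos: [638.8, 121.4, 251.1]
tool_rot: [[0.28, 0.96, -0.012], [0.96, -0.281, -0.004], [-0.007, -0.01, -1.0]]
contact_force: [-1.1, -0.6, 0.5]
width: 85.7
gripper_force: 0.0
time_s: 12.85
eef_pos: [641.8, 125.4, 260.6]
tool_rot: [[0.279, 0.96, 0.002], [0.96, -0.279, 0.001], [0.002, 0.001, -1.0]]
contact_force: [-3.4, 0.9, 5.9]
width: 29.0
gripper_force: 40.0
```

```bash

python3 -m handwheel '[-3.4,-11.6,2.5,0,0, -3.5,-11.6,2.5,0,0, -4.7,-15.8,0.4,0,0, -4.7,-15.8,0.4,0,0, -4.6,-15.5,-2.7,0,0, -4.6,-15.5,-2.7,0,0, -4.4,-14.8,-6,0,0, -4.4,-14.8,-6,0,0]'
python3 -m handwheel '[-3.9,-13.3,-8.9,0,0, -4,-13.3,-8.9,0,0, -3.4,-11.3,-11.4,0,0, -3.3,-11.3,-11.5,0,0, -2.7,-8.9,-13.6,0,0, -2.6,-8.9,-13.6,0,0, -1.8,-6.1,-15.1,0,0, -1.8,-6.1,-15.1,0,0]'
python3 -m handwheel '[-0.9,-3.1,-15.4,0,0, -0.9,-3,-15.3,0,0, -0.2,-0.6,-9,0,0, -0.1,-0.4,-9,0,0, 0,0,-4,0,0, 0,0,0,0,0, 0,0,0,0,0, 0,0,0,0,0]'
```

```text
time_s: 13.52
eef_pos: [607.7, 9.7, 248.2]
tool_rot: [[0.279, 0.96, 0.003], [0.96, -0.279, 0.002], [0.003, 0.002, -1.0]]
contact_force: [2.7, 6.1, -5.6]
width: 28.9
gripper_force: 45.7
time_s: 14.18
eef_pos: [583.4, -72.8, 149.2]
tool_rot: [[0.282, 0.959, 0.0], [0.959, -0.282, -0.002], [-0.002, 0.001, -1.0]]
contact_force: [-2.2, -0.2, 5.2]
width: 29.0
gripper_force: 50.5
time_s: 14.85
eef_pos: [581.2, -80.9, 101.2]
tool_rot: [[0.283, 0.959, 0.001], [0.959, -0.282, -0.007], [-0.006, 0.003, -1.0]]
contact_force: [-16.3, -7.3, 44.9]
width: 28.9
gripper_force: 58.0
```

```bash
python3 - <<'E'
from h import *
a=np.radians(73.5);Y=np.array([np.cos(a),np.sin(a)]);X=np.array([Y[1],-Y[0]]);o=np.array([602.2,-9.5])
for n in('side','top'):
    f=grab(n);P=pts(f);d=P[...,:2]-o;y=d@Y;x=d@X;z=P[...,2]
    for y0 in range(-60,90,15):
        m=(abs(x)<9)&(z>105)&(z<140)&(abs(y-y0)<7.5)
        if m.sum()>4:print(n,y0,m.sum(),np.percentile(z[m],[50,80]).round(1))
    if n=='side':pic(f,'side5',(200,130,360,250),5)
e=env.observe();print(e['eef_pos'],e['contact_force'])
E
```

```text
side -60 48 [120.2 122.3]
side -45 41 [118.9 120.4]
side -30 40 [118.1 120.1]
side -15 43 [118.2 120.4]
side 0 40 [119.1 120.3]
side 15 44 [119.3 120.5]
side 30 44 [118.9 120.1]
side 45 44 [118.8 120.3]
side 60 49 [118.8 119.9]
side 75 30 [119.7 120.5]
top -15 25 [118.4 120.6]
top 0 32 [117.3 119.9]
top 15 26 [116.8 119.8]
top 30 24 [118.8 120.1]
top 45 25 [118.5 121.6]
top 60 26 [118.2 120.4]
top 75 25 [116.5 119.3]
[581.20311106 -80.87941002 101.18820032] [-16.05821197  -6.99453332  44.29911462]
```

View pics/side5.png

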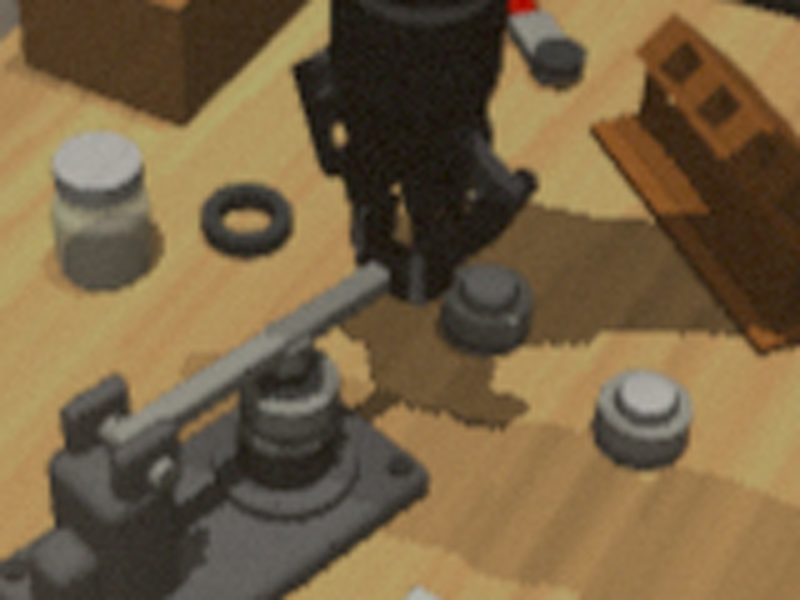

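The bar is level along (120,440)-(380,275), so the lever is fully down on the die. Now back up.

```bash

python3 -m handwheel '[0,0,4,0,0, 0.1,0.4,9,0,0, 0.2,0.6,9,0,0, 0.9,3,15.3,0,0, 0.9,3.1,15.4,0,0, 1.8,6.1,15.1,0,0, 1.8,6.1,15.1,0,0, 2.6,8.9,13.6,0,0]'
python3 -m handwheel '[2.7,8.9,13.6,0,0, 3.3,11.3,11.5,0,0, 3.4,11.3,11.4,0,0, 4,13.3,8.9,0,0, 3.9,13.3,8.9,0,0, 4.4,14.8,6,0,0, 4.4,14.8,6,0,0, 4.6,15.5,2.7,0,0]'
python3 -m handwheel '[4.6,15.5,2.7,0,0, 4.7,15.8,-0.4,0,0, 4.7,15.8,-0.4,0,0, 3.5,11.6,-2.5,0,0, 3.4,11.6,-2.5,0,0, 0,0,0,0,0, 0,0,0,0,0, 0,0,0,0,0]'
python3 -m handwheel '[0,0,0,0,1, 0,0,0,0,1, 0,0,0,0,1, 0,0,0,0,1, 0,0,0,0,1, 0,0,20,0,1, 0,0,40,0,1, 0,0,30,0,1]'
```

```text
time_s: 15.62
eef_pos: [590.3, -49.3, 193.2]
tool_rot: [[0.28, 0.96, -0.0], [0.96, -0.28, 0.0], [-0.0, -0.0, -1.0]]
contact_force: [3.7, -0.7, -8.4]
width: 28.9
gripper_force: 48.8
time_s: 16.28
eef_pos: [620.5, 53.4, 262.5]
tool_rot: [[0.281, 0.96, -0.001], [0.96, -0.281, -0.003], [-0.003, -0.0, -1.0]]
contact_force: [-2.8, -3.5, 2.4]
width: 28.8
gripper_force: 43.3
time_s: 16.95
eef_pos: [641.9, 125.8, 259.7]
tool_rot: [[0.279, 0.96, 0.001], [0.96, -0.279, 0.002], [0.003, 0.001, -1.0]]
contact_force: [-0.7, 2.6, 5.9]
width: 28.5
gripper_force: 40.1
time_s: 17.62
eef_pos: [641.6, 124.1, 350.1]
tool_rot: [[0.28, 0.96, -0.001], [0.96, -0.28, 0.0], [-0.0, -0.001, -1.0]]
contact_force: [1.0, 0.9, 0.7]
width: 85.4
gripper_force: 0.0
```

```bash

python3 -m handwheel '[-10,-34,0,0,1, -10,-34,0,0,1, -10,-34,0,0,1, -10,-33,0,0,1, 0,0,0,0,1, 0,0,0,0,1, 0,0,0,0,1, 0,0,0,0,1]'
python3 - <<'E'
from h import *
f=grab('side');P=pts(f);z=P[...,2]
m=(np.hypot(P[...,0]-602,P[...,1]+9)<35)&(z>78)&(z<110);q=P[m]
a=np.float32(q[abs(q[:,2]-86)<4][:,:2]);print(len(q),cv2.minEnclosingCircle(a),np.percentile(q[:,2],[50,90,98]))
print(env.observe()['eef_pos'])
E
```

```text
time_s: 18.28
eef_pos: [601.9, -9.0, 348.6]
tool_rot: [[0.278, 0.961, 0.0], [0.961, -0.278, 0.001], [0.001, -0.0, -1.0]]
contact_force: [0.0, -0.8, 0.8]
width: 85.5
gripper_force: 0.0
279 ((600.75390625, -9.977104187011719), 24.671003341674805) [86.8788927  88.59896463 89.30087221]
[601.94588567  -8.85103248 348.52488036]
```

```bash

python3 -m handwheel '[-0.5,-1,-40,0,1, 0,0,-40,0,1, 0,0,-40,0,1, 0,0,-40,0,1, 0,0,-40,0,1, 0,0,-40,0,1, 0,0,-30,0,1, 0,0,-11,0,1]'
python3 -m handwheel '[0,0,0,0,0.3, 0,0,0,0,0.3, 0,0,0,0,0.3, 0,0,0,0,0.3, 0,0,0,0,0.3, 0,0,0,0,0.3, 0,0,0,0,0.3, 0,0,0,0,0.3]' 60
python3 -m handwheel '[0,0,10,0,0.3, 0,0,30,0,0.3, 0,0,30,0,0.3, -25,0,10,0,0.3, -30,0,0,0,0.3, -30,0,0,0,0.3, -25,15,0,0,0.3, -10,30,0,0,0.3]'
python3 -m handwheel '[0,30,0,0,0.3, 0,35,0,0,0.3, 0,35,0,0,0.3, 0,35,0,0,0.3, 0,35,0,0,0.3, 0,35,0,0,0.3, 0,35,0,0,0.3, 0,30,0,0,0.3]'
```

```text
time_s: 19.0
eef_pos: [598.8, -10.3, 62.9]
tool_rot: [[0.277, 0.961, -0.007], [0.961, -0.277, 0.001], [-0.001, -0.007, -1.0]]
contact_force: [-0.8, -0.9, -0.7]
width: 85.5
gripper_force: 0.0
time_s: 19.67
eef_pos: [602.9, -10.9, 70.3]
tool_rot: [[0.28, 0.96, 0.005], [0.96, -0.28, 0.0], [0.002, 0.004, -1.0]]
contact_force: [-1.0, 2.5, 7.2]
width: 45.4
gripper_force: 62.0
time_s: 20.33
eef_pos: [477.7, 29.3, 148.3]
tool_rot: [[0.285, 0.958, -0.002], [0.958, -0.286, -0.004], [-0.005, -0.001, -1.0]]
contact_force: [-0.3, 0.4, -3.0]
width: 45.4
gripper_force: 62.4
time_s: 21.0
eef_pos: [481.1, 306.1, 149.1]
tool_rot: [[0.279, 0.96, 0.001], [0.96, -0.279, 0.001], [0.002, 0.001, -1.0]]
contact_force: [0.8, 0.2, -2.1]
width: 45.8
gripper_force: 62.4
```

```bash

python3 -m handwheel '[0,11,-40,0,0.3, 0,0,-40,0,0.3, 0,0,-30,0,0.3, 0,0,-18,0,0.3, 0,0,-4,0,0.3, 0,0,-2,0,0.3, 0,0,0,0,0.3, 0,0,0,0,0.3]'
```

```text
time_s: 21.67
eef_pos: [482.3, 315.0, 15.3]
tool_rot: [[0.28, 0.96, 0.002], [0.96, -0.28, 0.001], [0.002, 0.002, -1.0]]
contact_force: [-0.3, 0.4, -2.3]
width: 45.5
gripper_force: 67.0
```

```bash

python3 -m handwheel '[0,0,-1.5,0,0.3, 0,0,-1,0,0.3, 0,0,0,0,0.3, 0,0,0,0,0.3]'
python3 -m handwheel '[0,0,0,0,0.62, 0,0,0,0,0.68, 0,0,0,0,0.75, 0,0,0,0,0.75, 0,0,0,0,0.75, 0,0,10,0,0.75, 0,0,30,0,0.75, 0,0,30,0,0.75]'
python3 -m handwheel '[0,-20,20,0,1, 0,-35,20,0,1, 0,-35,0,0,1, 0,-35,0,0,1, 0,-35,0,0,1, 0,-30,0,0,1, 0,0,0,0,1, 0,0,0,0,1]'
python3 - <<'E'
from h import *
f=grab('side');g=grab('top')
for f in(f,g):
    P=pts(f);z=P[...,2]
    m=(np.hypot(P[...,0]-482,P[...,1]-315)<45)&(z>22)&(z<60);q=P[m]
    if len(q):print(len(q),cv2.minEnclosingCircle(np.float32(q[:,:2])),np.percentile(q[:,2],[50,90]))
print(env.observe()['eef_pos'])
E
```

```text
time_s: 22.0
eef_pos: [482.5, 315.1, 13.5]
tool_rot: [[0.28, 0.96, 0.003], [0.96, -0.28, 0.002], [0.003, 0.003, -1.0]]
contact_force: [-1.7, -2.5, 11.1]
width: 45.4
gripper_force: 68.7
time_s: 22.67
eef_pos: [480.3, 314.0, 81.3]
tool_rot: [[0.279, 0.96, -0.003], [0.96, -0.279, -0.001], [-0.002, -0.002, -1.0]]
contact_force: [0.7, 0.2, 0.3]
width: 64.5
gripper_force: 0.0
time_s: 23.33
eef_pos: [481.5, 122.3, 121.6]
tool_rot: [[0.284, 0.959, 0.0], [0.959, -0.284, -0.001], [-0.001, 0.001, -1.0]]
contact_force: [0.4, 0.4, 0.3]
width: 85.8
gripper_force: 0.0
570 ((482.556884765625, 314.078369140625), 24.13196563720703) [31.56702781 33.40351376]
191 ((482.84454345703125, 315.1283264160156), 24.235836029052734) [30.02549407 34.07725843]
[481.52887255 125.34256813 121.63901714]
```

```bash
cat >> h.py <<'E'
def sticks(n):
    im=grab(n);g=cv2.cvtColor(im['color'],cv2.COLOR_RGB2HSV);w=((g[...,1]<75)&(g[...,2]>115)).astype(np.uint8)
    for c in cv2.findContours(w,0,1)[0]:
        if len(c)<4 or cv2.contourArea(c)<25: continue
        q=np.array([ray(im,*p[0],14)[:2] for p in c],np.float32);(cx,cy),(a,b),t=cv2.minAreaRect(q)
        if max(a,b)/min(a,b)>3 and 80<max(a,b)<150 and cx<800:
            if a<b:t+=90
            print(n,'stick',round(cx,1),round(cy,1),round(a),round(b),'ang',round((t+90)%180-90,1))
E
python3 -m handwheel '[-2,-12,0,-7,1, -2,-12,0,-7,1, -2,-12,0,-7,1, -2,-12,0,-7,1, -2,-12,0,-7,1, -2,-12,0,-7,1, -2,-12,0,-7,1, -2,-12,0,-7,1]'
python3 -m handwheel '[0,-1,0,-7,1, 0,-1,0,-7,1, 0,0,0,-7,1, 0,0,0,-1.5,1, 0,0,0,0,1, 0,0,0,0,1, 0,0,0,0,1]' 25
python3 - <<'E'
from h import *
sticks('top');sticks('side');e=env.observe();r=e['tool_rot'];print(e['eef_pos'],np.degrees(np.arctan2(r[1][1],r[0][1])),np.round(e['q'],2))
E
```

```text
time_s: 24.1
eef_pos: [465.6, 29.9, 121.3]
tool_rot: [[0.953, 0.302, 0.001], [0.302, -0.953, 0.001], [0.001, -0.001, -1.0]]
contact_force: [-0.6, -0.2, -1.3]
width: 85.4
gripper_force: 0.0
time_s: 24.68
eef_pos: [465.4, 27.1, 121.0]
tool_rot: [[0.997, -0.079, -0.0], [-0.079, -0.997, 0.0], [-0.0, -0.0, -1.0]]
contact_force: [0.0, 0.5, 0.5]
width: 85.2
gripper_force: 0.0
top stick 456.1 169.1 110 17 ang 10.8
side stick 454.6 173.2 109 18 ang 11.2
side stick 435.3 93.1 15 109 ang -6.3
[465.33956295  26.67986803 121.01647461] -94.62155076063428 [ 0.02  0.4  -0.18  2.06  0.11  0.69 -1.88]
```

```bash

python3 -m handwheel '[-3,-1,-40,0,1, 0,0,-40,0,1, 0,0,-26,0,1, 0,0,-9,0,1, 0,0,0,0,1, 0,0,0,0,1]'
python3 -m handwheel '[0,0,0,0,0.5, 0,0,0,0,0.5, 0,0,0,0,0.1, 0,0,0,0,0.1, 0,0,0,0,0.1, 0,0,0,0,0, 0,0,0,0,0, 0,0,0,0,0]' 25
```

```text
time_s: 25.28
eef_pos: [462.5, 25.5, 6.4]
tool_rot: [[0.997, -0.082, -0.0], [-0.082, -0.997, 0.0], [-0.0, -0.0, -1.0]]
contact_force: [0.4, -0.1, 0.8]
width: 85.5
gripper_force: 0.0
time_s: 25.95
eef_pos: [462.6, 25.4, 6.5]
tool_rot: [[0.997, -0.083, 0.001], [-0.083, -0.997, -0.0], [0.001, -0.0, -1.0]]
contact_force: [-0.8, -0.8, 6.4]
width: 13.3
gripper_force: 27.3
```

```bash

python3 -m handwheel '[0,0,20,0,0, 0,0,40,0,0, 0,0,40,0,0, 0,0,20,0,0]'
python3 -m handwheel '[-6.5,-35,0,-4.2,0, -6.5,-35,0,-4.2,0, -6.5,-35,0,-4.2,0, -6.5,-35,0,-4.2,0, -6.5,-35,0,-4.2,0, -6.5,-35,0,-4.2,0, -6.5,-35,0,-4.2,0, -6.9,-36,0,-4.4,0]'
python3 -m handwheel '[0,0,0,0,0, 0,0,0,0,0, 0,0,0,0,0]'
python3 - <<'E'
from h import *
f=grab('side');pic(f,'side6',(300,90,440,195),5.5);grab('top')
e=env.observe();r=e['tool_rot'];print(e['eef_pos'],np.degrees(np.arctan2(r[1][1],r[0][1])),np.round(e['q'],2),e['width'])
E
```

```text
time_s: 26.28
eef_pos: [463.3, 25.7, 129.7]
tool_rot: [[0.997, -0.083, 0.004], [-0.083, -0.997, 0.0], [0.004, -0.001, -1.0]]
contact_force: [0.9, -0.7, -0.4]
width: 13.2
gripper_force: 26.5
time_s: 26.95
eef_pos: [409.2, -257.0, 126.1]
tool_rot: [[0.78, -0.626, 0.0], [-0.626, -0.78, 0.0], [-0.0, -0.0, -1.0]]
contact_force: [1.0, 0.0, -0.2]
width: 13.0
gripper_force: 26.5
time_s: 27.2
eef_pos: [409.7, -255.0, 125.9]
tool_rot: [[0.782, -0.623, -0.0], [-0.623, -0.782, 0.001], [-0.001, -0.0, -1.0]]
contact_force: [0.4, 0.7, -0.1]
width: 13.0
gripper_force: 26.5
[ 410.21638799 -254.14223484  125.97146512] -128.39943190949637 [ 0.51  0.41 -0.01  2.01  0.    0.72 -1.74] 12.632148807050037
```

View pics/side6.png

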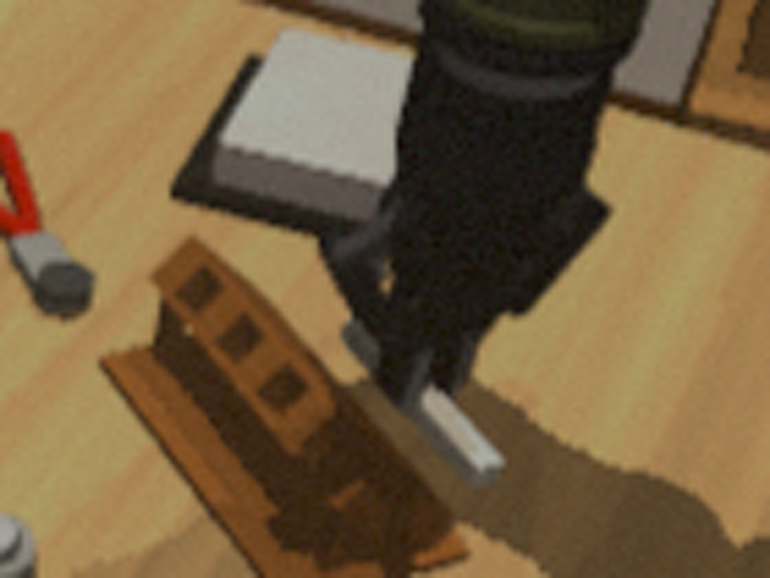

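```bash

python3 -m handwheel '[0,0,-18,0,0, 0,0,-16,0,0, 0,0,0,0,0]'
python3 -m handwheel '[0,0,-4,0,0, 0,0,-4,0,0, 0,0,-4,0,0, 0,0,0,0,0]'
python3 -m handwheel '[0,0,-4,0,0, 0,0,-3,0,0, 0,0,-2,0,0, 0,0,0,0,0]'
python3 - <<'E'
from h import *
e=env.observe();p=e['eef_pos'];print(p)
RY=np.array([-.783,.622])
for n in('side','top'):
    f=grab(n);P=pts(f);g=cv2.cvtColor(f['color'],cv2.COLOR_RGB2HSV)
    m=(np.hypot(P[...,0]-p[0],P[...,1]-p[1])<70)&(P[...,2]>10)&(P[...,2]<130)&(g[...,1]<70)&(g[...,2]>75)
    q=P[m];s=(q[:,:2]-p[:2])@RY
    if len(q)>10:
        k=np.polyfit(s,q[:,2],1);print(n,len(q),s.min().round(),s.max().round(),np.degrees(np.arctan(k[0])).round(1),k[1].round(1))
    if n=='side':pic(f,'side7',(300,90,440,195),5.5)
E
```

```text
time_s: 27.55
eef_pos: [409.2, -253.4, 90.1]
tool_rot: [[0.784, -0.621, -0.003], [-0.621, -0.784, 0.002], [-0.004, 0.0, -1.0]]
contact_force: [0.3, -0.5, 0.1]
width: 13.2
gripper_force: 26.5
time_s: 27.88
eef_pos: [410.9, -254.8, 82.0]
tool_rot: [[0.783, -0.622, 0.002], [-0.622, -0.783, -0.0], [0.002, -0.001, -1.0]]
contact_force: [-2.7, 4.2, 17.5]
width: 12.6
gripper_force: 33.6
time_s: 28.22
eef_pos: [411.9, -255.9, 74.8]
tool_rot: [[0.783, -0.622, 0.005], [-0.622, -0.783, -0.003], [0.006, -0.001, -1.0]]
contact_force: [-5.5, 4.3, 35.4]
width: 13.2
gripper_force: 44.1
[ 411.8906883  -255.92646034   74.84471715]
side 134 -38.0 59.0 -9.5 92.5
top 55 -48.0 58.0 -9.5 92.9
```

View pics/side7.png

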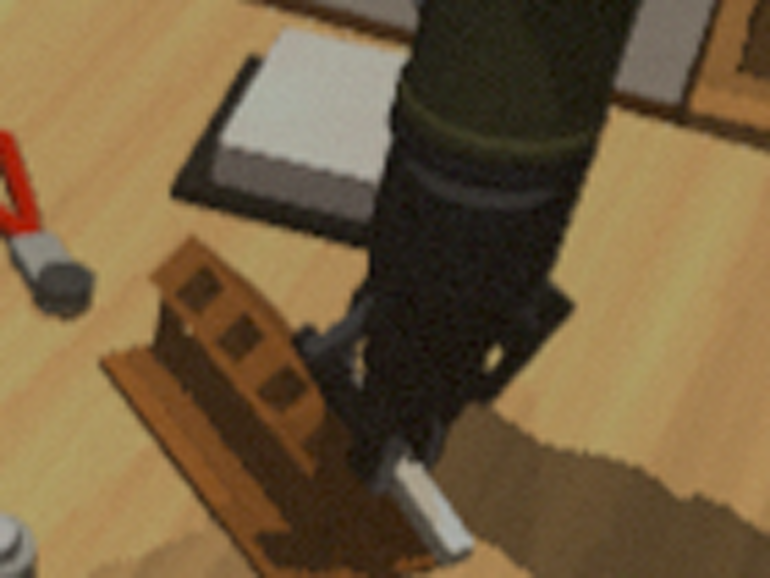

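```bash

python3 -m handwheel '[0,0,12,0,0, -6,4.7,8,0,0, -6,4.7,0,0,0, 0,0,0,0,0]' 20
python3 -m handwheel '[0,0,-5,0,0, 0,0,-5,0,0, 0,0,-5,0,0, 0,0,-4,0,0, 0,0,-4,0,0, 0,0,0,0,0]'
python3 -m handwheel '[0,0,-4,0,0, 0,0,-4,0,0, 0,0,-4,0,0, 0,0,0,0,0]'
cat >> h.py <<'E'
def tilt(ax,n='side'):
    e=env.observe();p=e['eef_pos'];ax=np.radians(ax);A=np.array([np.cos(ax),np.sin(ax)]);N=np.array([-A[1],A[0]])
    f=grab(n);P=pts(f);g=cv2.cvtColor(f['color'],cv2.COLOR_RGB2HSV);d=P[...,:2]-p[:2]
    m=(abs(d@A)<75)&(abs(d@N)<16)&(P[...,2]>4)&(P[...,2]<p[2]+75)&(g[...,1]<75)&(g[...,2]>75)
    q=P[m];s=(q[:,:2]-p[:2])@A
    if len(q)>10:
        l=cv2.fitLine(np.float32(np.c_[s,q[:,2]]),cv2.DIST_HUBER,0,.1,.1).ravel()
        print(n,len(q),'s',s.min().round(),s.max().round(),'tilt',np.degrees(np.arctan(l[1]/l[0])).round(1),'z at tcp',(l[3]-l[2]*l[1]/l[0]).round(1),'tcp',np.round(p,1))
E
python3 - <<'E'
from h import *
tilt(141.6);tilt(141.6,'top')
E
```

```text
time_s: 28.65
eef_pos: [396.4, -244.8, 91.4]
tool_rot: [[0.782, -0.623, -0.001], [-0.623, -0.782, 0.001], [-0.001, -0.0, -1.0]]
contact_force: [-0.4, 0.7, -0.4]
width: 13.4
gripper_force: 38.9
time_s: 29.15
eef_pos: [397.9, -246.1, 67.7]
tool_rot: [[0.782, -0.623, -0.0], [-0.623, -0.782, 0.0], [-0.001, 0.0, -1.0]]
contact_force: [-2.4, 2.2, 12.6]
width: 13.0
gripper_force: 44.3
time_s: 29.48
eef_pos: [398.8, -246.9, 56.5]
tool_rot: [[0.782, -0.623, 0.002], [-0.623, -0.782, -0.001], [0.002, -0.0, -1.0]]
contact_force: [-2.8, 1.5, 18.6]
width: 13.1
gripper_force: 56.7
side 146 s 2.0 54.0 tilt -31.7 z at tcp 83.4 tcp [ 398.8 -246.9   56.5]
top 42 s 24.0 53.0 tilt -31.6 z at tcp 83.5 tcp [ 398.7 -246.8   56.6]
```

```bash

python3 -m handwheel '[0,0,-4,0,0, 0,0,-4,0,0, 0,0,-3,0,0, 0,0,0,0,0]'
python3 - <<'E'
from h import *
tilt(141.6);tilt(141.6,'top')
E
```

```text
time_s: 29.92
eef_pos: [396.3, -244.9, 44.8]
tool_rot: [[0.782, -0.623, -0.003], [-0.623, -0.782, 0.002], [-0.004, 0.0, -1.0]]
contact_force: [-6.5, 6.6, 11.8]
width: 13.1
gripper_force: 67.3
side 149 s 1.0 49.0 tilt -42.0 z at tcp 77.5 tcp [ 396.3 -244.9   44.8]
top 34 s 24.0 48.0 tilt -43.8 z at tcp 80.1 tcp [ 396.  -244.7   44.6]
```

```bash

python3 -m handwheel '[0,0,20,0,0, 0,0,40,0,0, 0,0,40,0,0, 0,0,0,0,0]'
python3 -m handwheel '[13.8,-4.9,0,6.92,0, 13.8,-4.9,0,6.92,0, 13.8,-4.9,0,6.92,0, 13.8,-4.9,0,6.92,0, 13.8,-4.9,0,6.92,0, 13.8,-4.9,0,6.92,0, 13.8,-4.9,0,6.92,0]'
python3 -m handwheel '[13.8,-4.9,0,6.92,0, 13.8,-4.9,0,6.92,0, 13.8,-4.9,0,6.92,0, 13.8,-4.9,0,6.92,0, 13.8,-4.9,0,6.92,0, 13.4,-4.5,0,6.96,0, 0,0,0,0,0, 0,0,0,0,0]'
python3 - <<'E'
from h import *
tilt(51.6);tilt(51.6,'top');e=env.observe();r=e['tool_rot'];print(np.degrees(np.arctan2(r[1][1],r[0][1])),e['width'],e['q'][6])
f=grab('side');pic(f,'side8',(280,40,440,160),5)
E
```

```text
time_s: 30.35
eef_pos: [400.7, -248.0, 150.2]
tool_rot: [[0.782, -0.623, 0.007], [-0.623, -0.782, -0.004], [0.008, -0.001, -1.0]]
contact_force: [1.7, -0.7, -0.8]
width: 13.1
gripper_force: 65.5
time_s: 30.93
eef_pos: [495.1, -280.7, 143.8]
tool_rot: [[0.984, 0.178, -0.001], [0.178, -0.984, 0.001], [-0.001, -0.001, -1.0]]
contact_force: [-0.1, 1.1, 0.1]
width: 13.3
gripper_force: 65.5
time_s: 31.6
eef_pos: [576.7, -309.4, 143.3]
tool_rot: [[0.625, 0.78, -0.001], [0.78, -0.625, 0.002], [0.001, -0.002, -1.0]]
contact_force: [0.1, 0.4, -1.1]
width: 13.0
gripper_force: 65.5
side 88 s -49.0 40.0 tilt 38.6 z at tcp 171.0 tcp [ 576.7 -309.4  143.3]
top 24 s 23.0 38.0 tilt -19.8 z at tcp 212.0 tcp [ 576.2 -309.2  143.6]
-38.72607059346524 12.919403360614389 -0.47619212673505584
```

View pics/side8.png

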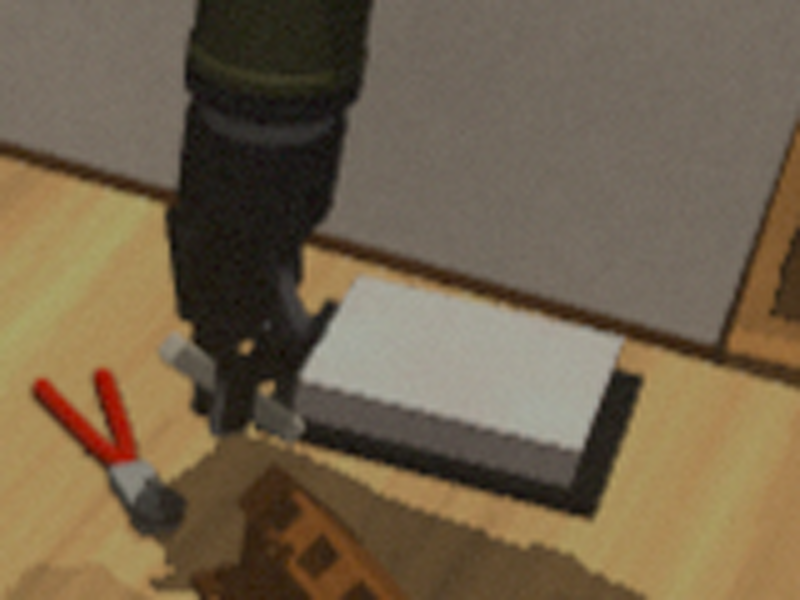

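```bash

cat >> h.py <<'E'
def rackpts(yk,n='side',lo=0):
    f=grab(n);P=pts(f);g=cv2.cvtColor(f['color'],cv2.COLOR_RGB2HSV);c=np.array([481.4,-325.]);a=np.radians(51.6)
    d=P[...,:2]-c;x=d@[np.cos(a),np.sin(a)];y=d@[-np.sin(a),np.cos(a)];z=P[...,2]
    D=((x-22)+(z-70))*.7071;N=((z-70)-(x-22))*.7071
    m=(abs(y-yk)<20)&(abs(N)<22)&(D>lo)&(D<150)&(g[...,1]<75)&(g[...,2]>70)
    for k in range(lo,150,10):
        s=m&(D>=k)&(D<k+10)
        if s.sum()>2:print(n,'D',k,s.sum(),'N',np.percentile(N[s],[5,50,95]).round(1),'y',np.percentile(y[s],[5,50,95]).round(1))
    return f
E
python3 -m handwheel '[-1.4,1.2,-20,0,0, 0,0,-20,0,0, 0,0,-5,0,0, 0,0,0,0,0, 0,0,0,0,0, 0,0,0,0,0]'
python3 - <<'E'
from h import *
rackpts(-63);rackpts(-63,'top');print(env.observe()['eef_pos'])
E
```

```text
time_s: 32.25
eef_pos: [576.1, -308.4, 101.3]
tool_rot: [[0.623, 0.782, 0.002], [0.782, -0.623, -0.001], [0.0, 0.002, -1.0]]
contact_force: [0.9, -0.7, -1.4]
width: 13.2
gripper_force: 65.5
side D 10 7 N [ 4.1  9.5 14.6] y [-59.9 -58.7 -57.3]
side D 20 11 N [ 4.9  9.8 14.7] y [-59.6 -58.9 -57. ]
side D 30 11 N [ 3.8 10.3 15.1] y [-61.5 -58.2 -56.5]
side D 40 14 N [ 2.9  9.4 13.9] y [-60.8 -58.2 -56.2]
side D 50 3 N [ 8.2  9.8 11.6] y [-60.1 -59.7 -57.8]
side D 90 11 N [-1.9  5.3  8.3] y [-61.3 -58.6 -55.7]
side D 100 17 N [-2.7  2.7  9.7] y [-61.2 -58.6 -56.2]
side D 110 15 N [-2.7  3.4  8.6] y [-63.  -59.4 -56.5]
side D 120 15 N [-3.9  1.8  6.9] y [-69.3 -62.1 -58.3]
top D 110 8 N [ 1.8  6.  10. ] y [-68.2 -63.3 -59. ]
top D 120 12 N [-1.   5.6  8.6] y [-68.9 -64.3 -58.7]
[ 576.15106188 -308.49572832  101.29925235]
```

```bash

cat > slots.py <<'E'
from h import *
c=np.array([481.4,-325.,0]);a=np.radians(51.6);RX=np.array([np.cos(a),np.sin(a),0]);RY=np.array([-RX[1],RX[0],0]);Z=np.array([0,0,1.])
d=(RX+Z)/2**.5;n=(Z-RX)/2**.5;M=c+22*RX+70*Z
for nm in('side','top'):
    f=dict(np.load(nm+'.npz'));E=f['extrinsics'];V=f['color'].max(2).astype(float)
    Y,N=np.meshgrid(np.arange(-100,101,2),np.arange(-16,17,2.))
    W=M+Y[...,None]*RY+N[...,None]*n;C=(W-E[:3,3])@E[:3,:3]
    u=(C[...,0]/C[...,2]*f['fx']+f['cx']).astype(np.float32);v=(C[...,1]/C[...,2]*f['fy']+f['cy']).astype(np.float32)
    I=cv2.remap(V.astype(np.float32),u,v,1)
    print(nm,'rows N, mean brightness',I.mean(1).round().tolist())
    prof=I[5:12].mean(0)
    print([(int(y),int(p)) for y,p in zip(Y[0],prof)])
    for k in(-63,-21,21,63):
        sub=I[:,abs(Y[0]-k)<=18];w=np.clip(np.median(I)-sub-8,0,None)
        yy=Y[:,abs(Y[0]-k)<=18];nn=N[:,abs(Y[0]-k)<=18]
        if w.sum():print(k,'dark centroid y',(w*yy).sum()/w.sum(),'N',(w*nn).sum()/w.sum())
E
python3 slots.py
```

```text
side rows N, mean brightness [75.0, 92.0, 99.0, 94.0, 86.0, 82.0, 83.0, 83.0, 82.0, 81.0, 81.0, 81.0, 83.0, 89.0, 100.0, 106.0, 103.0]
[(-100, 73), (-98, 75), (-96, 74), (-94, 71), (-92, 70), (-90, 70), (-88, 70), (-86, 70), (-84, 69), (-82, 69), (-80, 70), (-78, 71), (-76, 71), (-74, 70), (-72, 68), (-70, 63), (-68, 58), (-66, 56), (-64, 55), (-62, 55), (-60, 55), (-58, 56), (-56, 62), (-54, 75), (-52, 93), (-50, 107), (-48, 112), (-46, 113), (-44, 113), (-42, 113), (-40, 114), (-38, 113), (-36, 110), (-34, 100), (-32, 85), (-30, 70), (-28, 64), (-26, 63), (-24, 62), (-22, 60), (-20, 58), (-18, 59), (-16, 61), (-14, 68), (-12, 82), (-10, 100), (-8, 109), (-6, 113), (-4, 113), (-2, 113), (0, 113), (2, 113), (4, 112), (6, 108), (8, 95), (10, 78), (12, 67), (14, 63), (16, 63), (18, 62), (20, 60), (22, 60), (24, 59), (26, 60), (28, 66), (30, 80), (32, 97), (34, 108), (36, 110), (38, 110), (40, 108), (42, 106), (44, 104), (46, 102), (48, 99), (50, 89), (52, 75), (54, 66), (56, 64), (58, 64), (60, 63), (62, 60), (64, 60), (66, 59), (68, 58), (70, 62), (72, 71), (74, 85), (76, 97), (78, 10
[... 1095 characters left out ...]
(10, 88), (12, 87), (14, 90), (16, 93), (18, 94), (20, 93), (22, 93), (24, 92), (26, 91), (28, 93), (30, 97), (32, 101), (34, 104), (36, 104), (38, 103), (40, 100), (42, 99), (44, 96), (46, 92), (48, 88), (50, 82), (52, 79), (54, 78), (56, 78), (58, 79), (60, 80), (62, 80), (64, 79), (66, 77), (68, 74), (70, 74), (72, 77), (74, 84), (76, 91), (78, 93), (80, 94), (82, 94), (84, 94), (86, 94), (88, 94), (90, 95), (92, 99), (94, 107), (96, 120), (98, 131), (100, 141)]
-63 dark centroid y -68.6706410773513 N 0.8814621556875717
-21 dark centroid y -28.822310574539564 N 4.278767705320072
21 dark centroid y 18.305706904915 N 5.819610364704953
63 dark centroid y 62.59638283207244 N 3.166361246280269
```

```bash

python3 -m handwheel '[2.7,5,-5.6,0,0, 0,0,0,0,0, -4.4,-5.5,-7,0,0, -4.4,-5.5,-7,0,0, 0,0,0,0,0, 0,0,0,0,0]'
python3 -m handwheel '[-4.4,-5.5,-7,0,0, -4.4,-5.5,-7,0,0, 0,0,0,0,0, 0,0,0,0,0]'
python3 - <<'E'
from h import *
rackpts(-63);print(env.observe()['eef_pos'])
E
```

```text
time_s: 32.85
eef_pos: [568.1, -315.4, 79.5]
tool_rot: [[0.625, 0.781, -0.002], [0.781, -0.625, 0.0], [-0.001, -0.002, -1.0]]
contact_force: [-0.0, 0.7, -0.0]
width: 13.1
gripper_force: 65.5
time_s: 33.18
eef_pos: [559.6, -326.0, 65.7]
tool_rot: [[0.624, 0.781, -0.001], [0.781, -0.624, 0.0], [-0.001, -0.001, -1.0]]
contact_force: [0.0, 0.5, 0.5]
width: 13.3
gripper_force: 65.5
side D 0 11 N [-3.9  0.8  5.8] y [-58.1 -55.9 -54.5]
side D 40 6 N [-10.9  -8.2  -2.6] y [-59.6 -56.6 -55.9]
side D 50 10 N [-9.4 -3.8  1. ] y [-57.3 -56.3 -54.7]
side D 60 16 N [-10.3  -4.3   1.3] y [-59.3 -56.9 -55.7]
side D 70 22 N [-11.2  -6.3   0.3] y [-65.7 -58.1 -55.1]
side D 80 4 N [-12.2  -7.9  -3.4] y [-65.5 -60.  -58.6]
[ 560.33629661 -325.50223075   66.18173278]
```

```bash

python3 -m handwheel '[-2.2,-2.8,-3.5,0,0, -2.2,-2.8,-3.5,0,0, 0,0,0,0,0, 0,0,0,0,0]'
python3 -m handwheel '[0,0,0,0,0.2, 0,0,0,0,0.3, 0,0,0,0,0.3, 0,0,0,0,0.3, 0,0,0,0,0.3, 0,0,0,0,0.3]'
python3 - <<'E'
from h import *
rackpts(-63);print(env.observe()['eef_pos'],env.observe()['width'])
E
```

```text
time_s: 33.57
eef_pos: [556.1, -331.0, 59.3]
tool_rot: [[0.623, 0.782, -0.0], [0.782, -0.623, 0.0], [-0.0, -0.0, -1.0]]
contact_force: [0.5, -0.1, 0.6]
width: 13.2
gripper_force: 65.7
time_s: 34.07
eef_pos: [556.2, -330.9, 59.5]
tool_rot: [[0.623, 0.782, -0.0], [0.782, -0.623, -0.0], [-0.0, 0.0, -1.0]]
contact_force: [-0.4, 0.5, 0.9]
width: 25.5
gripper_force: 0.0
side D 30 5 N [-8.7 -6.3 -4.8] y [-59.9 -59.1 -57.2]
side D 40 15 N [-8.  -2.6  1.5] y [-67.7 -61.2 -57.9]
[ 556.22342835 -330.87807877   59.47110204] 25.721354995090415
```

```bash

python3 -m handwheel '[0,0,15,0,0.3, 0,0,35,0,0.3, 0,0,40,0,0.5, -10,35,0,-4.8,1, -10,35,0,-4.8,1, -10,35,0,-4.8,1, -10,35,0,-4.8,1, -10,35,0,-4.8,1]'
python3 -m handwheel '[-10,35,0,-4.8,1, -10,35,0,-4.8,1, -10,35,0,-4.8,1, -10,35,0,-4.8,1, -10,35,0,-4.8,1, -10,35,-10,-4.8,1, 0,0,0,0,1, 0,0,0,0,1]'
python3 - <<'E'
from h import *
sticks('top');sticks('side');rackpts(-63);e=env.observe();r=e['tool_rot'];print(e['eef_pos'],np.degrees(np.arctan2(r[1][1],r[0][1])),np.round(e['q'],2))
E
```

```text
time_s: 34.78
eef_pos: [505.5, -154.4, 149.7]
tool_rot: [[0.889, 0.457, 0.001], [0.457, -0.889, 0.0], [0.001, 0.0, -1.0]]
contact_force: [0.6, 1.5, 0.3]
width: 85.5
gripper_force: 0.0
time_s: 35.45
eef_pos: [445.4, 56.8, 139.4]
tool_rot: [[1.0, -0.017, -0.0], [-0.017, -1.0, 0.0], [-0.0, -0.0, -1.0]]
contact_force: [0.3, -0.5, -0.2]
width: 85.4
gripper_force: 0.0
side stick 454.6 173.1 109 18 ang 11.2
side stick 435.7 94.6 19 109 ang -6.7
[446.6515506   53.03700431 139.59244834] -91.37558448625177 [ 0.    0.35 -0.24  2.07  0.12  0.73 -1.91]
```

```bash

python3 -m handwheel '[-5,20,0,-3,1, -5,19,0,-2,1, 0,0,-40,0,1, 0,0,-40,0,1, 0,0,0,0,1, 0,0,0,0,1]'
python3 - <<'E'
from h import *
sticks('top');rackpts(-63);print(env.observe()['eef_pos'])
f=dict(np.load('side.npz'));P=pts(f);c=np.array([481.4,-325.]);a=np.radians(51.6)
d=P[...,:2]-c;x=d@[np.cos(a),np.sin(a)];y=d@[-np.sin(a),np.cos(a)];z=P[...,2];D=((x-22)+(z-70))*.7071;N=((z-70)-(x-22))*.7071
m=(abs(y+63)<20)&(abs(N)<14)&(D>8)&(D<150);print(m.sum(),D[m].max() if m.any() else 0,f['color'][m].mean(0) if m.any() else 0)
E
```

```text
time_s: 36.1
eef_pos: [435.2, 91.5, 58.4]
tool_rot: [[0.994, -0.112, -0.005], [-0.112, -0.994, -0.002], [-0.005, 0.002, -1.0]]
contact_force: [1.6, -0.0, 0.4]
width: 85.2
gripper_force: 0.0
[437.25286323  92.32076012  60.93388506]
0 0 0
```

```bash

python3 -m handwheel '[-1,0,-35,0,1, 0,0,-15,0,1, 0,0,-5,0,1, 0,0,0,0,1, 0,0,0,0,1]'
python3 -m handwheel '[0,0,0,0,0.5, 0,0,0,0,0.5, 0,0,0,0,0.1, 0,0,0,0,0.1, 0,0,0,0,0.1, 0,0,0,0,0, 0,0,0,0,0, 0,0,0,0,0]' 20
python3 -m handwheel '[0,0,20,0,0, 0,0,40,0,0, 0,0,40,0,0, 0,0,20,0,0]'
python3 - <<'E'
from h import *
for n in('top','side'):sticks(n)
f=rackpts(-63);e=env.observe();print(e['eef_pos'],e['width']);tilt(-6.6);pic(f,'side9',s=1.5)
E
```

```text
time_s: 36.62
eef_pos: [436.4, 93.1, 6.0]
tool_rot: [[0.994, -0.111, 0.002], [-0.111, -0.994, 0.0], [0.002, -0.001, -1.0]]
contact_force: [-0.0, 0.3, 0.4]
width: 85.1
gripper_force: 0.0
time_s: 37.28
eef_pos: [435.3, 93.2, 4.7]
tool_rot: [[0.994, -0.11, 0.0], [-0.11, -0.994, 0.0], [0.0, -0.0, -1.0]]
contact_force: [-1.7, 0.2, 5.4]
width: 13.3
gripper_force: 22.6
time_s: 37.62
eef_pos: [436.0, 93.5, 127.9]
tool_rot: [[0.994, -0.11, 0.003], [-0.11, -0.994, 0.001], [0.003, -0.001, -1.0]]
contact_force: [1.3, 0.5, -0.4]
width: 12.8
gripper_force: 21.9
side stick 454.3 173.1 108 18 ang 11.2
side stick 406.8 -1363.9 111 27 ang 82.7
[436.19400306  93.22712046 125.90546287] 13.165211524088425
side 260 s -54.0 55.0 tilt -0.3 z at tcp 134.5 tcp [436.2  93.2 125.9]
```

View pics/side9.png

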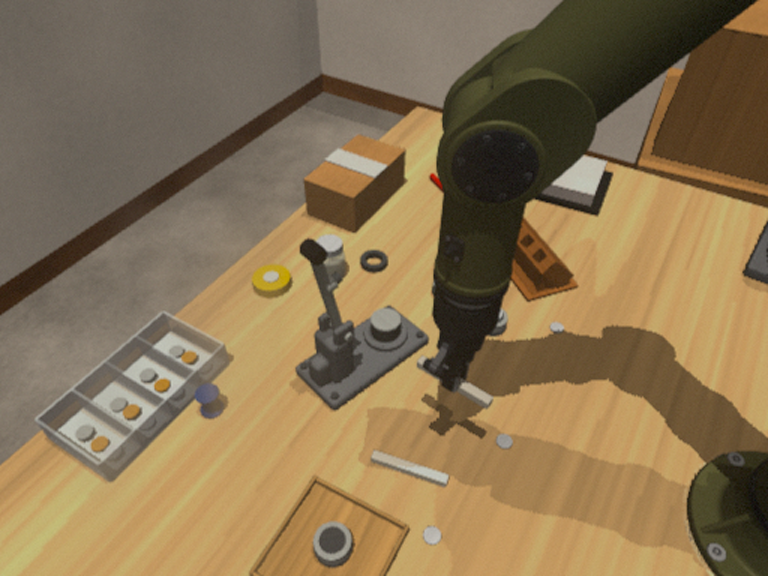

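Only the arm hides the rack. The stick is held at (455,385), the die is in the tray at (333,543) and the lever is up. I'll tilt this stick the same way, with a longer lever arm.

```bash

python3 -m handwheel '[-5.1,-37,0,-3.6,0, -5.1,-37,0,-3.6,0, -5.1,-37,0,-3.6,0, -5.1,-37,0,-3.6,0, -5.1,-37,0,-3.6,0, -5.1,-37,0,-3.6,0, -5.1,-37,0,-3.5,0, -5.1,-37,0,-3.5,0]'
python3 -m handwheel '[-5.5,-36.6,0,-3.5,0, 0,0,-20,0,0, 0,0,-17,0,0, 0,0,0,0,0, 0,0,0,0,0, 0,0,0,0,0]'
python3 -m handwheel '[0,0,-4,0,0, 0,0,-4,0,0, 0,0,-4,0,0, 0,0,-4,0,0, 0,0,-4,0,0, 0,0,-4,0,0, 0,0,-4,0,0, 0,0,0,0,0]'
python3 - <<'E'
from h import *
tilt(141.6);tilt(141.6,'top')
E
```

```text
time_s: 38.48
eef_pos: [392.8, -204.2, 122.9]
tool_rot: [[0.818, -0.575, -0.003], [-0.575, -0.818, 0.001], [-0.003, 0.001, -1.0]]
contact_force: [0.4, 0.4, -0.1]
width: 13.0
gripper_force: 21.9
time_s: 38.98
eef_pos: [388.6, -238.8, 87.1]
tool_rot: [[0.784, -0.621, -0.002], [-0.621, -0.784, 0.001], [-0.002, 0.0, -1.0]]
contact_force: [-0.2, -0.5, 0.2]
width: 13.4
gripper_force: 22.2
time_s: 39.65
eef_pos: [389.1, -239.1, 59.6]
tool_rot: [[0.784, -0.621, 0.0], [-0.621, -0.784, -0.0], [0.0, -0.0, -1.0]]
contact_force: [-1.3, 1.1, 4.1]
width: 13.1
gripper_force: 28.0
side 124 s 4.0 47.0 tilt -36.3 z at tcp 73.6 tcp [ 389.1 -239.1   59.6]
top 29 s 21.0 43.0 tilt -44.7 z at tcp 83.3 tcp [ 389.  -239.    59.7]
```

```bash

python3 -m handwheel '[0,0,-3,0,0, 0,0,-2,0,0, 0,0,-1,0,0, 0,0,0,0,0]'
python3 - <<'E'
from h import *
tilt(141.6);tilt(141.6,'top')
E
python3 -m handwheel '[0,0,20,0,0, 0,0,40,0,0, 0,0,40,0,0, 0,0,0,0,0]'

```

```text
time_s: 40.08
eef_pos: [389.4, -239.4, 54.0]
tool_rot: [[0.783, -0.621, 0.001], [-0.621, -0.783, -0.001], [0.001, -0.0, -1.0]]
contact_force: [-2.6, 2.3, 8.6]
width: 13.4
gripper_force: 30.1
side 122 s 4.0 40.0 tilt -43.3 z at tcp 69.0 tcp [ 389.4 -239.4   54. ]
top 20 s 22.0 38.0 tilt -42.9 z at tcp 69.9 tcp [ 389.3 -239.4   54. ]
time_s: 40.52
eef_pos: [391.9, -241.1, 159.6]
tool_rot: [[0.783, -0.622, 0.009], [-0.622, -0.783, -0.005], [0.01, -0.002, -1.0]]
contact_force: [1.5, -0.7, 0.3]
width: 13.3
gripper_force: 29.0
```

```bash

python3 -m handwheel '[11.4,-3.7,0,6.9,0, 11.4,-3.7,0,6.9,0, 11.4,-3.7,0,6.9,0, 11.4,-3.7,0,6.9,0, 11.4,-3.7,0,6.9,0, 11.4,-3.7,0,6.9,0, 11.4,-3.7,0,6.9,0, 11.4,-3.7,0,6.9,0]'
python3 -m handwheel '[11.4,-3.7,0,6.9,0, 11.4,-3.7,0,6.9,0, 11.4,-3.7,0,6.9,0, 11.4,-3.7,0,6.9,0, 11.4,-3.7,0,6.9,0, 0,0,-35,0,0, 0,0,0,0,0, 0,0,0,0,0]'
python3 - <<'E'
from h import *
rackpts(-21);print();rackpts(-63);print(env.observe()['eef_pos'])
E
```

```text
time_s: 41.18
eef_pos: [480.8, -269.2, 153.4]
tool_rot: [[0.956, 0.294, 0.0], [0.294, -0.956, -0.0], [0.0, 0.0, -1.0]]
contact_force: [-0.3, 0.7, -0.4]
width: 13.2
gripper_force: 29.0
time_s: 41.85
eef_pos: [535.7, -287.1, 117.0]
tool_rot: [[0.626, 0.78, -0.004], [0.78, -0.626, 0.002], [-0.001, -0.004, -1.0]]
contact_force: [-0.8, 0.7, 0.5]
width: 13.5
gripper_force: 29.0
side D 20 8 N [ 7.1 13.7 16.5] y [-14.9 -13.5 -12.2]
side D 30 9 N [ 7.4 11.3 17. ] y [-14.9 -12.6 -12.1]
side D 40 11 N [ 5.5 13.9 17.7] y [-15.2 -13.9 -11. ]
side D 80 12 N [ 3.2  7.9 12.3] y [-15.5 -13.2 -11.5]
side D 90 16 N [ 4.2  9.3 15.4] y [-18.7 -14.3 -12.9]
side D 100 16 N [ 1.9  8.3 14.3] y [-15.5 -14.1 -11.7]
side D 110 15 N [ 2.4  8.  13.5] y [-16.4 -14.6 -12.2]
side D 120 24 N [ 1.9  6.9 12.3] y [-24.9 -15.9 -12.6]

side D 30 3 N [-8.5 -5.1 -4.5] y [-60.5 -60.  -58.9]
side D 40 5 N [-7.9 -6.4 -6. ] y [-65.7 -62.3 -58.3]
[ 537.21319941 -287.52634446  119.29768221]
```

```bash

python3 -m handwheel '[5.4,5.2,-7.4,0,0, 0,0,0,0,0, -3.5,-4.4,-5.66,0,0, -3.5,-4.4,-5.66,0,0, -3.5,-4.4,-5.66,0,0, -3.5,-4.4,-5.66,0,0, 0,0,0,0,0, 0,0,0,0,0]'
python3 -m handwheel '[-3.5,-4.4,-5.66,0,0, -3.5,-4.4,-5.66,0,0, 0,0,0,0,0, 0,0,0,0,0]'
python3 - <<'E'
from h import *
rackpts(-21);print(env.observe()['eef_pos'])
E
```

```text
time_s: 42.62
eef_pos: [527.7, -300.6, 87.8]
tool_rot: [[0.627, 0.779, -0.001], [0.779, -0.627, 0.0], [-0.0, -0.001, -1.0]]
contact_force: [0.4, -0.7, 0.1]
width: 13.3
gripper_force: 29.0
time_s: 42.95
eef_pos: [520.9, -309.2, 76.6]
tool_rot: [[0.627, 0.779, -0.001], [0.779, -0.627, 0.0], [-0.0, -0.001, -1.0]]
contact_force: [0.2, 0.3, -0.2]
width: 13.3
gripper_force: 29.0
side D 30 5 N [-6.5 -3.5  0.1] y [-17.4 -15.7 -14.8]
side D 40 16 N [-7.2 -0.9  5.2] y [-19.6 -16.1 -15.2]
side D 50 14 N [-6.3  0.   5.4] y [-21.4 -16.1 -13.7]
side D 60 15 N [-8.3 -1.1  4.7] y [-20.2 -16.3 -14.7]
side D 70 23 N [-8.1 -0.7  4.6] y [-25.2 -17.5 -14.4]
side D 80 9 N [-6.8 -3.4  0.7] y [-25.3 -20.7 -14.4]
[ 521.36192036 -308.86021095   76.89484474]
```

```bash

python3 -m handwheel '[0,0,0,0,0.2, 0,0,0,0,0.3, 0,0,0,0,0.3, 0,0,0,0,0.3, 0,0,0,0,0.3, 0,0,0,0,0.3]'
python3 - <<'E'
from h import *
rackpts(-21);print(env.observe()['width'])
E
python3 -m handwheel '[0,0,15,0,0.3, 0,0,35,0,0.3, 0,0,30,0,0.5, 0,40,0,-4,1, 0,40,0,-4,1, 0,40,0,-4,1, 0,40,0,-4,1, 0,40,0,-4,1]'
python3 -m handwheel '[-10,40,0,-4,1, -10,40,0,-4,1, -10,40,0,-4,1, -10,40,0,-4,1, -10,40,0,-4,1, -10,35,0,-4,1, 0,0,0,0,1, 0,0,0,0,1]'
python3 - <<'E'
from h import *
sticks('top');sticks('side');rackpts(-63);print();rackpts(-21);e=env.observe();r=e['tool_rot'];print(e['eef_pos'],np.degrees(np.arctan2(r[1][1],r[0][1])),np.round(e['q'],2))
E
```

```text
time_s: 43.5
eef_pos: [521.6, -308.7, 77.1]
tool_rot: [[0.626, 0.78, 0.0], [0.78, -0.626, -0.0], [0.0, 0.0, -1.0]]
contact_force: [0.9, -0.1, -0.1]
width: 25.5
gripper_force: 0.0
side D 20 8 N [-12.7 -10.1  -6.7] y [-18.  -17.2 -14. ]
side D 30 17 N [-15.   -5.5  -2. ] y [-25.  -17.3 -14.4]
side D 40 15 N [-17.9  -9.7  -4.3] y [-25.2 -17.3 -15.9]
side D 50 16 N [-18.9 -11.2  -6.1] y [-22.5 -17.  -16.3]
side D 60 19 N [-20.3 -14.5  -8.8] y [-24.8 -17.8 -15.1]
side D 70 10 N [-20.8 -15.7 -11.9] y [-25.2 -18.8 -15.1]
25.77273358079648
time_s: 44.22
eef_pos: [521.2, -107.1, 157.3]
tool_rot: [[0.857, 0.515, 0.001], [0.515, -0.857, 0.0], [0.001, 0.0, -1.0]]
contact_force: [0.0, 0.5, -0.7]
width: 85.5
gripper_force: 0.0
time_s: 44.88
eef_pos: [460.8, 129.1, 157.4]
tool_rot: [[0.991, 0.132, 0.0], [0.132, -0.991, 0.001], [0.001, -0.001, -1.0]]
contact_force: [-0.1, -1.7, -0.6]
width: 85.5
gripper_force: 0.0
side stick 460.4 144.7 109 18 ang 11.0
side D 0 14 N [-7.5 -0.   4.6] y [-60.7 -57.9 -56.3]
side D 10 11 N [-7.1 -2.   4.2] y [-61.2 -58.7 -56.7]
side D 20 10 N [-6.6 -1.5  3.4] y [-58.8 -57.4 -55.7]
side D 30 13 N [-7.4 -2.8  3.1] y [-59.6 -57.8 -56.1]
side D 40 20 N [-7.8 -2.   3.3] y [-70.2 -62.  -57.3]

side D 0 16 N [-8.1 -1.9  5.1] y [-21.4 -16.7 -13.3]
side D 10 13 N [-11.3  -4.7   2.5] y [-18.1 -16.2 -14.8]
side D 20 15 N [-12.4  -4.6   0.9] y [-20.1 -17.2 -15.2]
side D 30 15 N [-15.5  -7.   -2. ] y [-23.6 -16.2 -15.2]
side D 40 20 N [-17.4  -9.2  -3.8] y [-23.6 -17.1 -14.9]
side D 50 14 N [-19.1 -12.   -6.3] y [-21.8 -17.4 -15.6]
side D 60 22 N [-20.  -14.1  -8.7] y [-27.1 -18.6 -15.1]
side D 70 9 N [-21.4 -17.2 -10.5] y [-23.7 -19.2 -17. ]
[461.9215265  124.62338289 157.01217464] -82.86207789363067 [-0.1   0.37 -0.3   1.98  0.15  0.81 -1.93]
```

```bash

python3 -m handwheel '[0,18,-40,3.9,1, 0,0,-40,0,1, 0,0,0,0,1, 0,0,0,0,1, 0,0,0,0,1]' 20
python3 - <<'E'
from h import *
sticks('top');sticks('side');e=env.observe();r=e['tool_rot'];print(e['eef_pos'],np.degrees(np.arctan2(r[1][1],r[0][1])))
E
```

```text
time_s: 45.5
eef_pos: [462.3, 142.2, 80.2]
tool_rot: [[0.982, 0.191, 0.0], [0.191, -0.982, -0.0], [0.0, 0.0, -1.0]]
contact_force: [0.0, 0.0, 0.5]
width: 85.3
gripper_force: 0.0
[462.89564728 142.86775483  81.04685046] -78.94553324310574
```

```bash

python3 -m handwheel '[-1.5,1,-40,0,1, 0,0,-28,0,1, 0,0,-8,0,1, 0,0,0,0,1, 0,0,0,0,1]'
python3 -m handwheel '[0,0,0,0,0.5, 0,0,0,0,0.5, 0,0,0,0,0.1, 0,0,0,0,0.1, 0,0,0,0,0.1, 0,0,0,0,0, 0,0,0,0,0, 0,0,0,0,0]' 20
python3 -m handwheel '[0,0,20,0,0, 0,0,40,0,0, 0,0,40,0,0, 0,0,20,0,0]'
python3 - <<'E'
from h import *
tilt(11);e=env.observe();print(e['eef_pos'],e['width'])
E
```

```text
time_s: 46.02
eef_pos: [460.7, 144.4, 4.3]
tool_rot: [[0.981, 0.193, 0.001], [0.193, -0.981, 0.0], [0.001, 0.0, -1.0]]
contact_force: [-0.2, -0.7, 0.2]
width: 85.5
gripper_force: 0.0
time_s: 46.68
eef_pos: [460.2, 144.3, 3.5]
tool_rot: [[0.981, 0.193, 0.0], [0.193, -0.981, 0.0], [0.0, 0.0, -1.0]]
contact_force: [-1.1, -0.1, 6.8]
width: 13.4
gripper_force: 22.3
time_s: 47.02
eef_pos: [460.9, 145.0, 126.7]
tool_rot: [[0.981, 0.194, 0.003], [0.194, -0.981, 0.001], [0.003, -0.001, -1.0]]
contact_force: [0.1, 0.5, -0.6]
width: 13.5
gripper_force: 21.5
side 322 s -54.0 55.0 tilt 0.5 z at tcp 137.0 tcp [460.9 145.  126.7]
[462.35628952 145.37649823 128.86525891] 13.333116857991552
```

```bash

python3 -m handwheel '[-7.1,-38.4,0,-5,0, -7.1,-38.4,0,-5,0, -7.1,-38.4,0,-5,0, -7.1,-38.4,0,-5,0, -7.2,-38.4,0,-5,0, -7.2,-38.4,0,-5,0, -7.2,-38.4,0,-5,0, -7.2,-38.4,0,-5,0]'
python3 -m handwheel '[-7.2,-38.4,0,-5,0, -7.2,-38.7,0,-4.4,0, 0,0,0,0,0, 0,0,-20,0,0, 0,0,-15,0,0, 0,0,0,0,0, 0,0,0,0,0]'
python3 -m handwheel '[0,0,-4,0,0, 0,0,-5,0,0, 0,0,-5,0,0, 0,0,-5,0,0, 0,0,-5,0,0, 0,0,-5,0,0, 0,0,-5,0,0, 0,0,0,0,0]'
python3 - <<'E'
from h import *
tilt(141.6);tilt(141.6,'top')
E
```

```text
time_s: 47.73
eef_pos: [401.9, -164.6, 122.9]
tool_rot: [[0.874, -0.486, -0.0], [-0.486, -0.874, 0.0], [-0.0, 0.0, -1.0]]
contact_force: [0.6, 0.5, -1.1]
width: 13.0
gripper_force: 21.5
time_s: 48.32
eef_pos: [387.8, -239.4, 87.5]
tool_rot: [[0.786, -0.619, -0.002], [-0.619, -0.786, 0.001], [-0.002, 0.0, -1.0]]
contact_force: [0.2, 0.2, -0.4]
width: 13.8
gripper_force: 21.5
time_s: 48.98
eef_pos: [388.6, -239.7, 54.3]
tool_rot: [[0.786, -0.619, 0.0], [-0.619, -0.786, -0.0], [0.0, -0.0, -1.0]]
contact_force: [-1.1, 2.3, 1.9]
width: 13.7
gripper_force: 28.4
side 127 s 4.0 42.0 tilt -41.6 z at tcp 71.4 tcp [ 388.6 -239.7   54.3]
top 22 s 21.0 41.0 tilt -39.8 z at tcp 70.7 tcp [ 388.3 -239.6   54.3]
```

```bash

python3 -m handwheel '[0,0,-2,0,0, 0,0,-2,0,0, 0,0,0,0,0, 0,0,20,0,0, 0,0,40,0,0, 0,0,40,0,0, 0,0,4,0,0]'
python3 -m handwheel '[6.5,0.3,0,7,0, 6.5,0.3,0,7,0, 6.5,0.3,0,7,0, 6.5,0.3,0,7,0, 6.5,0.3,0,7,0, 6.5,0.3,0,7,0, 6.5,0.3,0,7,0, 6.5,0.3,0,7,0]'
python3 -m handwheel '[6.5,0.3,0,7,0, 6.5,0.3,0,7,0, 6.5,0.3,0,7,0, 6.5,0.3,0,7,0, 6,0.3,0,6,0, 0,0,-35,0,0, 0,0,0,0,0, 0,0,0,0,0]'
python3 - <<'E'
from h import *
rackpts(63);e=env.observe();r=e['tool_rot'];print(e['eef_pos'],np.degrees(np.arctan2(r[1][1],r[0][1])))
E
```

```text
time_s: 49.67
eef_pos: [391.3, -241.6, 160.0]
tool_rot: [[0.785, -0.619, 0.009], [-0.619, -0.785, -0.005], [0.01, -0.001, -1.0]]
contact_force: [0.8, -1.1, -0.2]
width: 13.1
gripper_force: 29.3
time_s: 50.33
eef_pos: [441.1, -237.7, 154.3]
tool_rot: [[0.951, 0.311, 0.001], [0.311, -0.951, -0.001], [0.001, 0.001, -1.0]]
contact_force: [1.0, -0.5, 1.2]
width: 13.3
gripper_force: 29.3
time_s: 51.0
eef_pos: [471.2, -235.8, 118.2]
tool_rot: [[0.62, 0.785, -0.003], [0.785, -0.62, 0.001], [-0.001, -0.003, -1.0]]
contact_force: [-0.1, -0.9, -0.1]
width: 13.2
gripper_force: 29.3
side D 20 6 N [10.2 17.1 19.6] y [66.9 68.3 70. ]
side D 30 12 N [ 9.  14.  18.4] y [67.5 68.7 70.7]
side D 40 6 N [11.1 15.5 18.7] y [68.  69.  70.2]
side D 80 6 N [ 6.2  9.2 12.9] y [67.4 68.2 69.3]
side D 90 14 N [ 5.7 11.6 17.7] y [66.8 68.8 70.3]
side D 100 19 N [ 4.9 11.1 17.8] y [67.1 68.7 71.1]
side D 110 15 N [ 5.8 10.8 18.5] y [66.6 68.8 70.7]
side D 120 37 N [ 4.4 11.1 17.4] y [57.1 64.7 70.6]
[ 472.07064576 -236.02500519  119.31698542] -38.28598547102304
```

```bash

python3 -m handwheel '[5.5,6.9,-8.8,0,0, 0,0,0,0,0, -3.5,-4.4,-5.66,0,0, -3.5,-4.4,-5.66,0,0, -3.5,-4.4,-5.66,0,0, -3.5,-4.4,-5.66,0,0, 0,0,0,0,0, 0,0,0,0,0]'
python3 -m handwheel '[-3.5,-4.4,-5.66,0,0, -3.5,-4.4,-5.66,0,0, -1.7,-2.2,-2.8,0,0, 0,0,0,0,0, 0,0,0,0,0]'
python3 - <<'E'
from h import *
rackpts(63);print(env.observe()['eef_pos'])
E
```

```text
time_s: 51.72
eef_pos: [463.2, -247.3, 87.2]
tool_rot: [[0.62, 0.785, -0.001], [0.785, -0.62, 0.0], [-0.0, -0.001, -1.0]]
contact_force: [0.4, 0.2, -0.6]
width: 13.5
gripper_force: 29.3
time_s: 52.13
eef_pos: [455.0, -257.9, 73.3]
tool_rot: [[0.619, 0.785, -0.0], [0.785, -0.619, 0.0], [-0.0, -0.001, -1.0]]
contact_force: [0.2, -0.1, -0.0]
width: 13.4
gripper_force: 29.3
side D 30 7 N [-6.5 -2.6  0.4] y [66.2 67.7 69.4]
side D 40 13 N [-6.2 -0.1  5.7] y [65.9 68.  69.1]
side D 50 15 N [-5.   0.9  5.6] y [64.9 68.1 69.6]
side D 60 16 N [-7.4 -1.4  5.4] y [65.5 67.3 70.2]
side D 70 30 N [-7.9 -1.4  4.6] y [57.1 64.8 68.7]
[ 455.31112353 -257.71757249   73.52023414]
```

```bash

python3 -m handwheel '[-1.7,-2.2,-2.8,0,0, -1.7,-2.2,-2.8,0,0, 0,0,0,0,0, 0,0,0,0,0]'
python3 -m handwheel '[0,0,0,0,0.2, 0,0,0,0,0.22, 0,0,0,0,0.22, 0,0,0,0,0.22, 0,0,0,0,0.22, 0,0,0,0,0.22]'
python3 - <<'E'
from h import *
rackpts(63);e=env.observe();print(e['eef_pos'],e['width'])
E
```

```text
time_s: 52.52
eef_pos: [452.5, -261.8, 68.3]
tool_rot: [[0.619, 0.786, 0.001], [0.786, -0.619, 0.0], [0.001, 0.001, -1.0]]
contact_force: [0.2, 2.4, 4.5]
width: 13.1
gripper_force: 32.1
time_s: 53.02
eef_pos: [452.7, -262.0, 68.2]
tool_rot: [[0.619, 0.786, 0.002], [0.786, -0.619, 0.0], [0.001, 0.001, -1.0]]
contact_force: [4.9, 2.8, 3.8]
width: 19.0
gripper_force: 3.2
side D 20 8 N [-8.2 -4.4  1.2] y [65.8 66.9 68.3]
side D 30 15 N [-8.1 -2.3  4.1] y [65.8 66.7 69.1]
side D 40 27 N [-7.6 -1.2  4.4] y [55.  62.3 67.7]
[ 452.74356361 -261.97763965   68.20441801] 19.073124103711542
```

```bash

python3 -m handwheel '[1.7,2.2,2.8,0,0.3, 3.5,4.4,5.7,0,0.3, 0,0,20,0,0.3, 0,0,40,0,0.3, 0,0,30,0,0.3, 0,0,0,0,0, 0,0,0,0,0]'
python3 -m handwheel '[30,0,0,0,0, 30,0,0,0,0, 30,0,0,0,0, 16,0,0,0,0, 0,0,0,0,0, 0,0,0,0,0]'
python3 - <<'E'
from h import *
for k in(-63,-21,63):rackpts(k);print()
e=env.observe();print(e['eef_pos'],e['width'])
E
```

```text
time_s: 53.65
eef_pos: [457.1, -256.1, 168.1]
tool_rot: [[0.62, 0.785, 0.001], [0.785, -0.62, -0.002], [-0.001, 0.002, -1.0]]
contact_force: [0.3, -0.3, -0.1]
width: 2.1
gripper_force: 0.0
time_s: 54.15
eef_pos: [562.2, -254.9, 164.4]
tool_rot: [[0.618, 0.786, -0.004], [0.786, -0.618, 0.001], [-0.001, -0.004, -1.0]]
contact_force: [-1.5, 0.7, 0.2]
width: -0.1
gripper_force: 0.0
side D 0 10 N [-5.7 -1.1  3.9] y [-58.7 -57.5 -55.8]
side D 10 12 N [-8.  -2.8  2.4] y [-59.9 -57.8 -56.1]
side D 20 9 N [-6.3  0.6  4.1] y [-59.3 -57.6 -56.1]
side D 30 12 N [-6.9 -2.8  3.2] y [-65.1 -58.1 -55.3]
side D 40 17 N [-7.9 -2.3  1.7] y [-67.4 -59.6 -56.3]

side D 0 12 N [-8.6 -0.9  4.3] y [-23.  -17.2 -14.1]
side D 10 15 N [-9.4 -1.6  2.3] y [-21.4 -17.  -13.6]
side D 20 18 N [-11.7  -4.3   0.8] y [-25.2 -17.  -14. ]
side D 30 16 N [-13.4  -6.2  -2.2] y [-24.2 -16.8 -15. ]
side D 40 17 N [-16.2 -10.3  -3.7] y [-24.  -17.4 -15. ]
side D 50 15 N [-18.9 -12.9  -7.1] y [-19.7 -17.4 -15.5]
side D 60 19 N [-21.  -16.   -8.8] y [-26.5 -17.8 -15.4]
side D 70 11 N [-20.3 -13.8 -10.2] y [-25.3 -20.4 -16.1]

side D 0 9 N [-8.4 -1.7  3.1] y [65.4 66.8 68.5]
side D 10 16 N [-7.8 -1.6  4.6] y [65.4 67.5 69.1]
side D 20 13 N [-7.1 -1.5  3.3] y [64.7 67.5 68.9]
side D 30 14 N [-7.  -0.8  4.1] y [61.6 66.8 68.2]
side D 40 24 N [-7.7 -2.1  4.1] y [57.6 63.4 67.3]

[ 561.30457213 -255.8662624   165.65394733] 0.07638036860930669
```

```bash

python3 -m handwheel '[2.5,1.5,-30,0,0, 0,0,-35,0,0, 0,0,0,0,0, 0,0,0,0,0]'
python3 -m handwheel '[-3.7,-4.7,-1,0,0, -3.7,-4.7,-2,0,0, -3.7,-4.7,-2,0,0, 0,0,0,0,0]'
python3 -m handwheel '[-3.7,-4.7,-2,0,0, -3.7,-4.7,-2,0,0, 0,0,0,0,0, 0,0,0,0,0]'
python3 - <<'E'
from h import *
rackpts(-21)
e=env.observe();print(e['eef_pos'],e['contact_force'])
E
```

```text
time_s: 54.63
eef_pos: [563.4, -254.2, 100.4]
tool_rot: [[0.619, 0.785, -0.004], [0.785, -0.619, 0.001], [-0.002, -0.004, -1.0]]
contact_force: [1.2, 0.0, 0.1]
width: 0.2
gripper_force: 0.0
time_s: 54.97
eef_pos: [553.6, -270.4, 97.4]
tool_rot: [[0.621, 0.784, 0.001], [0.784, -0.621, -0.002], [-0.001, 0.002, -1.0]]
contact_force: [-0.0, -0.3, 0.8]
width: 0.1
gripper_force: 0.0
time_s: 55.3
eef_pos: [546.4, -278.2, 92.2]
tool_rot: [[0.62, 0.785, -0.001], [0.785, -0.62, -0.0], [-0.0, -0.001, -1.0]]
contact_force: [-0.1, 0.3, -0.8]
width: 0.0
gripper_force: 0.0
side D 0 13 N [-7.7 -1.8  3.3] y [-19.5 -16.6 -15. ]
side D 10 14 N [-7.4 -1.1  4.1] y [-19.2 -16.5 -14.6]
side D 20 11 N [-7.1 -2.6  2.5] y [-17.6 -16.3 -15.1]
side D 30 13 N [-6.  -0.1  4.3] y [-22.3 -16.7 -15.3]
side D 40 20 N [-7.  -1.2  4.4] y [-26.8 -20.1 -15.9]
[ 546.88367849 -277.68811718   92.35373694] [ 0.25207779 -0.10261714  0.24197118]
```

```bash

python3 -m handwheel '[6,8,10,0,0, 6,8,30,0,0, 0,0,40,0,0, 0,0,40,0,0, -30,-10,0,0,0, -30,-10,0,0,0, 0,0,0,0,0, 0,0,0,0,0]'
python3 - <<'E'
from h import *
T=grab('top')
for k in(-63,-21,63):rackpts(k,lo=40);print()
S=dict(np.load('side.npz'));P=pts(S);z=P[...,2]
m=(np.hypot(P[...,0]-482,P[...,1]-315)<30)&(z>22)&(z<60);print('die',cv2.minEnclosingCircle(np.float32(P[m][:,:2])),np.percentile(z[m],[50,95]))
m=(np.hypot(P[...,0]-640,P[...,1]-125)<40)&(z>240);print('lever grip pts',m.sum(),P[m].mean(0));m=(np.hypot(P[...,0]-773,P[...,1]+100)<35)&(z>50);print('jar',m.sum(),z[m].max())
sticks('side');pic(S,'end',s=1.5)
E
```

```text
time_s: 56.02
eef_pos: [498.3, -281.8, 213.6]
tool_rot: [[0.62, 0.784, 0.0], [0.784, -0.62, -0.001], [-0.001, 0.001, -1.0]]
contact_force: [0.4, 1.3, 0.6]
width: 0.3
gripper_force: 0.0
side D 40 21 N [-7.7 -2.4  3.5] y [-70.2 -62.4 -56.9]

side D 40 23 N [-8.7 -1.5  4.4] y [-27.3 -20.3 -14.9]

side D 40 25 N [-7.3 -2.   3.1] y [56.9 64.8 68.2]

die ((482.3372497558594, 314.7192687988281), 24.451549530029297) [31.57968983 33.80238201]
lever grip pts 279 [633.13715135 111.87218693 274.01866094]
jar 225 78.76841470704164
side stick 615.0 -602.4 23 87 ang -68.1
```

View pics/end.png

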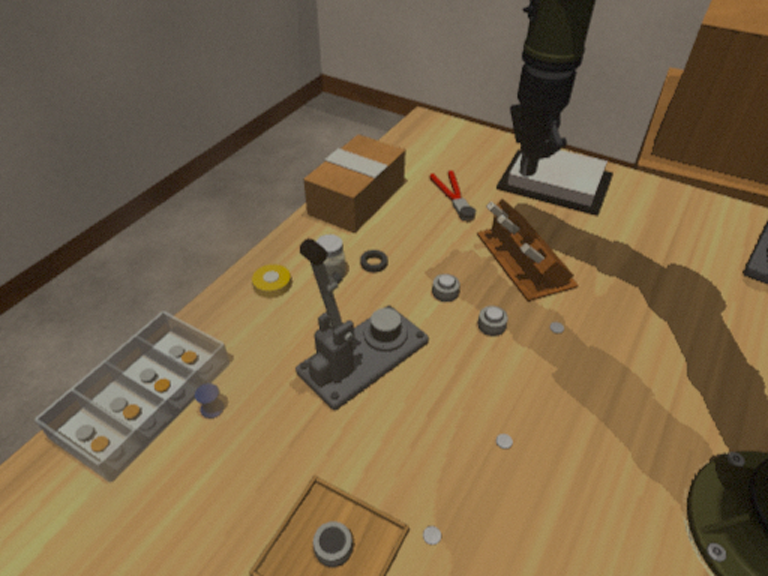

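The three sticks are seated in the rack at about (495,210), (508,225) and (533,252). The lever is up at (313,250), the die lies flat in the tray at (333,543), and the jar is standing.

```bash
python3 -c "
from bench import env;print(env.sign_off())"
```

```text
the job is handed in; nothing more can be done
None
```

I handed the job in at about 56 s: the die is pressed and flat in the tray, the lever is up, the jar is standing, and all three sticks I found on the bench are in rack slots; the sign-off gave no verdict.

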